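# Put the mixed-up stoppers back on their own decanters

## Task

After the wash-up the three walnut stoppers were put on the wrong decanters. Put each one back fully home in its own decanter - the round head on the round decanter, the square head on the square one, the oblong head on the oblong flask - with the square and oblong heads turned in line with the sides of their decanters. Park one stopper in the empty well of the oak stopper block, letting go of it there, to free the first mouth, and leave the decanters standing where they are.

Things in the scene. Friction and masses are not known exactly. Their poses are not given: they have to be found in the camera images.
- round_stopper: Stopper with a round drum head, 40 mm diameter, walnut, on a cork plug; 76 mm tall, 70 g. Origin: centre of the plug's tip, z up. Plug z 0 to 30 mm, 21 mm wide, tapering to 10 mm at the tip; collar 43 mm wide, z 30 to 36 (its underside sits on the lip); stem 20 mm; head z 42 to 76. Loose fit: lifts straight out. Starts in a wrong decanter's mouth. Belongs to the round decanter.
- square_stopper: Stopper with a square head, 41 x 41 mm, sides along x and y, walnut, on a cork plug; 76 mm tall, 70 g. Origin: centre of the plug's tip, z up. Plug z 0 to 30 mm, 21 mm wide, tapering to 10 mm at the tip; collar 43 mm wide, z 30 to 36 (its underside sits on the lip); stem 20 mm; head z 42 to 76. Loose fit: lifts straight out. Starts in a wrong decanter's mouth. Belongs to the square decanter.
- oblong_stopper: Stopper with an oblong head, 24 mm along x, 64 mm along y, walnut, on a cork plug; 76 mm tall, 70 g. Origin: centre of the plug's tip, z up. Plug z 0 to 30 mm, 21 mm wide, tapering to 10 mm at the tip; collar 43 mm wide, z 30 to 36 (its underside sits on the lip); stem 20 mm; head z 42 to 76. Loose fit: lifts straight out. Starts in a wrong decanter's mouth. Belongs to the flask.
- round_decanter: Round decanter, body 102 mm in diameter. Clear crystal, empty, 1.5 kg, loose. Origin: centre of its underside, z up. Mouth on the z axis: flat lip 44 mm across at z = 130 mm, 36 mm wide inside at the lip, narrowing within 10 mm to a 25 mm bore; 40 mm deep in all.
- square_decanter: Square decanter, body 86 x 86 mm, sides along its x and y. Clear crystal, empty, 1.5 kg, loose. Origin: centre of its underside, z up. Mouth on the z axis: flat lip 44 mm across at z = 130 mm, 36 mm wide inside at the lip, narrowing within 10 mm to a 25 mm bore; 40 mm deep in all.
- flask_decanter: Oblong flask decanter, body 62 mm along x, 124 mm along y. Clear crystal, empty, 1.5 kg, loose. Origin: centre of its underside, z up. Mouth on the z axis: flat lip 44 mm across at z = 135 mm, 36 mm wide inside at the lip, narrowing within 10 mm to a 25 mm bore; 40 mm deep in all.
- free_well (a point): Empty well of a fixed oak stopper block (140 x 66 mm): centre of its mouth in the top face, 45 mm above the bar. 26 mm wide, 3 mm chamfer, 36 mm deep: a stopper's collar rests on the top face, plug tip 30 mm below this point. The block's other well, 76 mm along +x, holds a small black bottle stopper (31 mm wide, 35 mm above the block) that stays.
Not all that is in view belongs to the job. What is shaped like the square_stopper but pink or turquoise is not meant.

How it is judged:
On the way:
1. one of the stoppers is parked in the free well of the stopper block and let go (((horizontal distance between round_stopper and free_well below 0.008 m and height (world z) of round_stopper below 0.02 m and angle between round_stopper's own z axis and vertical below 0.15 rad and contact force between round_stopper and the fingers below 0.05 N) or (horizontal distance between square_stopper and free_well below 0.008 m and height (world z) of square_stopper below 0.02 m and angle between square_stopper's own z axis and vertical below 0.15 rad and contact force between square_stopper and the fingers below 0.05 N) or (horizontal distance between oblong_stopper and free_well below 0.008 m and height (world z) of oblong_stopper below 0.02 m and angle between oblong_stopper's own z axis and vertical below 0.15 rad and contact force between oblong_stopper and the fingers below 0.05 N))), for 0.2 s.
At the end, for the whole second after the job is handed in: Each stopper stands upright and at rest in its own decanter, within 8 mm of its axis, collar on the lip within 4 mm; square head parallel to the square decanter's sides and oblong head along the flask's long side within 0.35 rad; decanters upright (horizontal distance between round_stopper and round_decanter below 0.008 m and z of round_stopper in the frame of round_decanter between 0.094 and 0.104 m and angle between each of round_stopper, square_stopper, oblong_stopper's own z axis and vertical below 0.12 rad and angle between each of round_decanter, square_decanter, flask_decanter's own z axis and vertical below 0.08 rad and linear speed of each of round_stopper, square_stopper, oblong_stopper below 0.02 m/s and horizontal distance between square_stopper and square_decanter below 0.008 m and z of square_stopper in the frame of square_decanter between 0.094 and 0.104 m and (angle between the y axis of square_stopper and the y axis of square_decanter, either way round below 0.35 rad or angle between the y axis of square_stopper and the x axis of square_decanter, either way round below 0.35 rad) and horizontal distance between oblong_stopper and flask_decanter below 0.008 m and z of oblong_stopper in the frame of flask_decanter between 0.099 and 0.109 m and angle between the y axis of oblong_stopper and the y axis of flask_decanter, either way round below 0.35 rad); the robot touches nothing.
It fails at once if a decanter is pushed more than 30 mm from where it stood, or tipped (distance of any of round_decanter, square_decanter, flask_decanter from where it was at the start of the episode above 0.03 m or angle between any of round_decanter, square_decanter, flask_decanter's own z axis and vertical above 0.35 rad).
It also fails if it takes over 112 s, if anything falls off the work surface, if the arm or the gripper's body presses on something with over 40 N, if the wrist force passes 120 N, or if a joint passes its speed limit or range.

## Robot

A 6-joint arm with a two-finger parallel gripper is mounted at the origin on a cart in front of the work surface, level with it; the furniture and walls round the work are solid. World frame = base frame: x ahead of the robot, y to its left, z up, the work surface at z = 0. Lengths are in m, angles in rad, forces in N, time in s.
With the tool pointing down it reaches from about 0.375 to 0.9 m from the base axis. Payload 3.1 kg.
Tool frame: the origin (TCP) lies at the very end of the fingers, on their centre line; the grasp point (between the pads) lies robot.pinch_z behind it (robot.pinch_z is the distance from the TCP to the grasp point, in m); y points along the fingers, z is the direction in which the jaws open and shut, and the axes are right-handed (so a half turn about y gives the same grasp; the last joint's range is limited). The gripper opens to 87 mm and grips with 3 to 60 N. Pads are 19 mm wide; open, the fingers measure 117 mm over their backs; the gripper's body (75 mm by 190 mm) begins 51 mm behind the grasp point.
Start: joints at [0.986, 0.527, 1.433, -0, 1.181, -0.178], TCP at [0.247, 0.574, 0.223] pointing down, gripper open.
Joint ranges: [-3.08, 3.08], [-0.75, 2.2], [0.22, 2.44], [-1.43, 4.57], [0, 2.65], [-2.85, 2.85]. Speed limits (rad/s): [2.79, 2.79, 3.14, 3.14, 3.14, 3.14].

## Interface

Orientations are given as a 3x3 rotation matrix whose columns are the frame's x, y, z axes.
In Python, from plant import robot gives the robot as it stands. The module is installed in compiled form; this text tells all that it offers.
- The arm moves only by the shell command python3 -m jog 'ROWS' [FORCE]. ROWS is a JSON object of lists of equal length, an entry for each row: "translation": the shift along the world's x, y, z in mm, a list of three; "angular": the turn, a rotation vector about the world's x, y, z in degrees, a list of three; "claw": the opening, from 0 (shut) to 1 (fully open). In form: {"translation": [[dx, dy, dz], ...], "angular": [[rx, ry, rz], ...], "claw": [claw, ...]}. A call has exactly 8 rows; each row shifts and turns the commanded pose from where the row before left it; what a row does not reach is not made up. A row lasts 1/10 s, in which the tool goes at most 50 mm and 8.59 degrees, less where a joint would pass 70% of its speed; a pose out of reach is approached as far as the arm can. A call is refused whole if a number of a shift passes 50 or a number of a turn 8.59, either way. A call with a gripper value outside its range is refused whole. The fingers move at their own pace and stop on an object; FORCE is the grip in N (left out, the last holds). Time passes only in rows, so rows that do not move let the fingers close, or fill a call up. It gives the time, the measured TCP pose, the force and the opening at its end, in the units of the state.
- robot.get_state(): the state, without advancing time (a new reading comes with each control period).
- robot.read_camera(name): name is "scene" or "top"; returns the picture (400x640x3 uint8, blue, green, red); there is no depth.
- robot.get_calibration(name): a dict with "fx", "fy", "cx", "cy" (pixels), "dist" ([k1, k2, p1, p2, k3] as OpenCV has them; the pictures are not rectified), "rvec" (rotation vector, rad) and "tvec" (3), from world to camera coordinates, as OpenCV has them. Camera axes: x right, y down, z forward; pixel columns grow to the right and rows downward; lengths in m; the calibration is good to about 2 mm. A picture is of the moment at which its call begins. get_calibration takes no time and is no camera call.
- robot.finish_job(): hands the job in, once; it reports no verdict.
The state is a dict: "t": time; "joints": joint angles; "dq": joint speeds; "joint_torque": joint torques, N m; "eef_pos": TCP position; "tcp_rot": TCP orientation; "wrist_force": force on the tool from outside, world axes, zero at the start; "ft_torque": the same for the moment, N m; "opening": opening from 0.0 (shut) to 1.0 (fully open).
Only numpy, scipy, OpenCV 4.12 (cv2) and the standard library are available. Lean on these libraries where they do the work, as an engineer would, in place of code of your own. Each camera call takes 0.05 s, during which the arm holds its last target.

## Working session

There is one attempt and no reset: what is moved stays moved. The work goes in short steps, Python scripts to look and compute and a shell command to move; the robot and the scene stay as the last step left them, time stands still between calls to the robot, and variables do not carry over. Pictures are saved under pics/ and viewed, and the job is handed in when it is done.

```bash
mkdir -p pics
python3 - <<'E'
from plant import robot
import cv2
s=robot.get_state();print({k:(v if not hasattr(v,'tolist') else v.tolist()) for k,v in s.items()}, robot.pinch_z)
for n in("scene","top"):
    cv2.imwrite(f"pics/{n}0.png",robot.read_camera(n)); print(n,robot.get_calibration(n))
E
```

```text
{'t': 0.0, 'joints': [0.9855061763395946, 0.5284257387240876, 1.433880198625046, -4.02167279272027e-06, 1.1813467310969912, -0.17850786119338877], 'dq': [-3.4906801813424806e-05, -0.0011544814391056147, 0.002743865949250813, -0.0005445161452768314, -0.0006999997982097568, -0.0006890302150692674], 'joint_torque': [0.001324719087278936, -44.0040922164917, -17.659610509872437, 0.06354241166263819, 0.058099968591704965, -0.00016276856513286475], 'eef_pos': [0.24686799071261548, 0.5734114217592141, 0.22160346983071352], 'tcp_rot': [[0.9183990825116546, -0.00113493515005215, 0.39565368336963075], [-0.3956551454366948, -0.001719183306435204, 0.9183975448019375], [-0.0003621204477386322, -0.999997878163231, -0.0020279393031545447]], 'wrist_force': [-0.8461962930669593, -0.33145042016445153, -0.6253344335180143], 'ft_torque': [0.005993173960976292, -0.00418420766980682, -0.0012599862165253476], 'opening': 1.0024857860039345} 0.0187
scene {'fx': 408.5955921216174, 'fy': 408.5955921216174, 'cx': 315.2777101310294, 'cy': 196.30264135453615, 'dist': array([0.0075595, 0.       , 0.       , 0.       , 0.       ]), 'rvec': array([ 2.16498777, -0.96042306,  0.43163885]), 'tvec': array([-0.38769556,  0.35859569,  0.67654156])}
top {'fx': 512.1649078852723, 'fy': 512.1649078852723, 'cx': 316.7230352094607, 'cy': 193.86238164080356, 'dist': array([-0.16534126,  0.        ,  0.        ,  0.        ,  0.        ]), 'rvec': array([ 2.14672889, -2.15980738,  0.18057452]), 'tvec': array([7.05339646e-04, 5.86880195e-01, 1.45884819e+00])}
```

View pics/scene0.png

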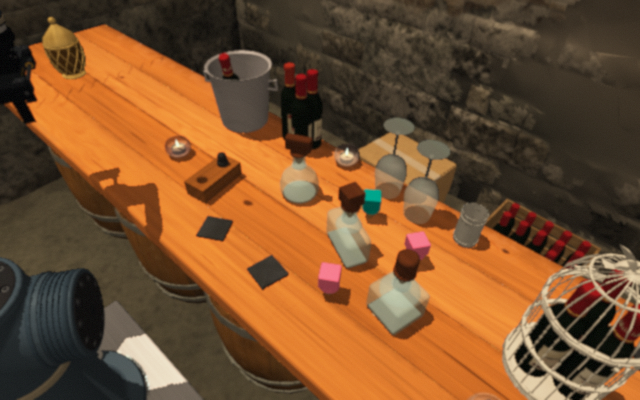

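View pics/top0.png

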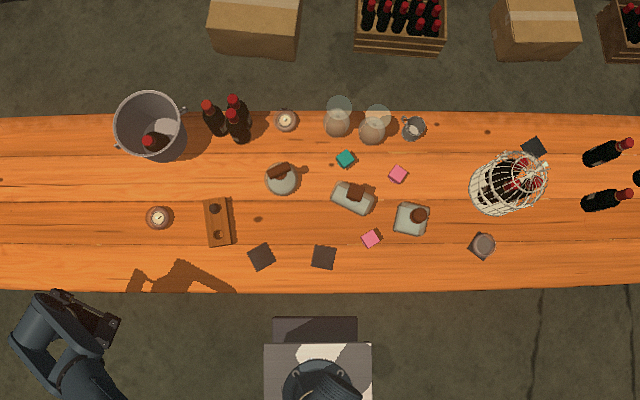

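Run:
```python
import cv2
a=cv2.imread('pics/top0.png');b=cv2.imread('pics/scene0.png')
c=lambda i,x,y,w,h:cv2.resize(i[y:y+h,x:x+w],(800,600),interpolation=cv2.INTER_CUBIC)
cv2.imwrite('pics/c1.png',c(a,250,140,200,150)) 
cv2.imwrite('pics/c2.png',c(a,190,185,80,60))
cv2.imwrite('pics/c3.png',c(b,180,120,260,195))
```

```text
(no output)
```

View pics/c1.png

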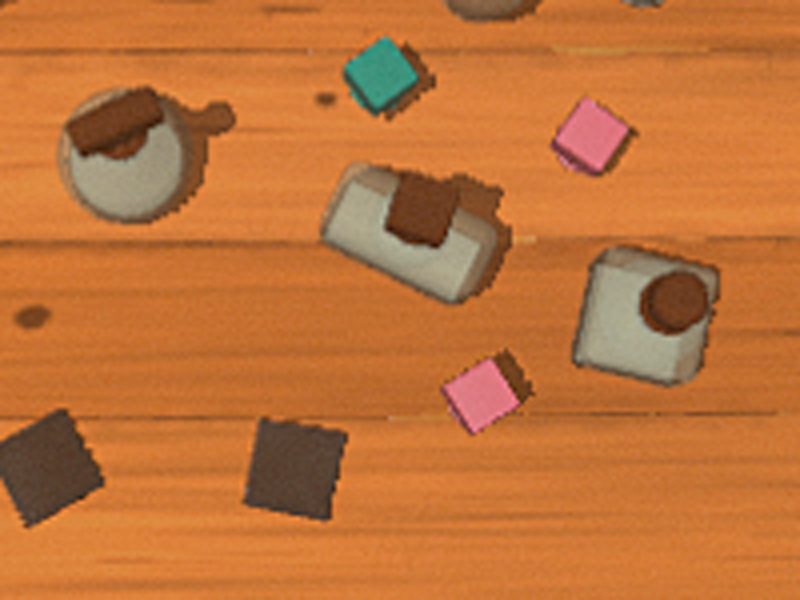

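View pics/c2.png

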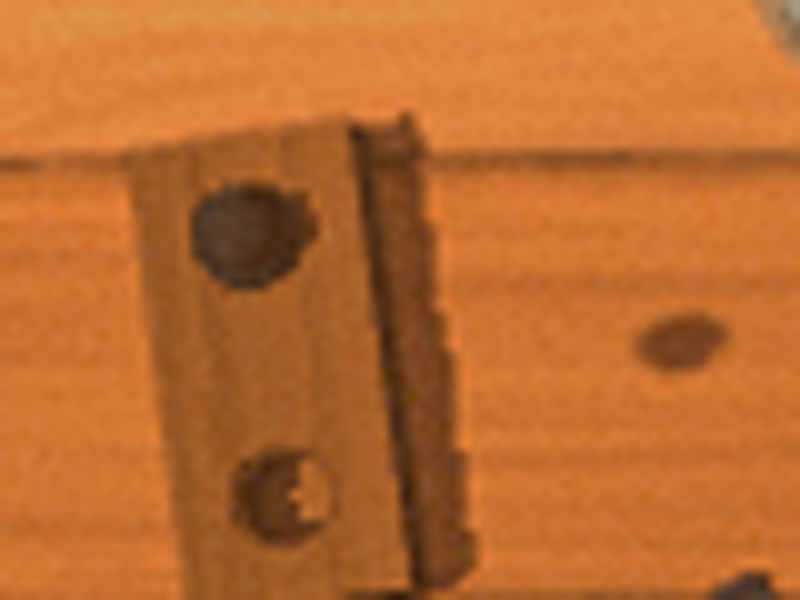

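View pics/c3.png

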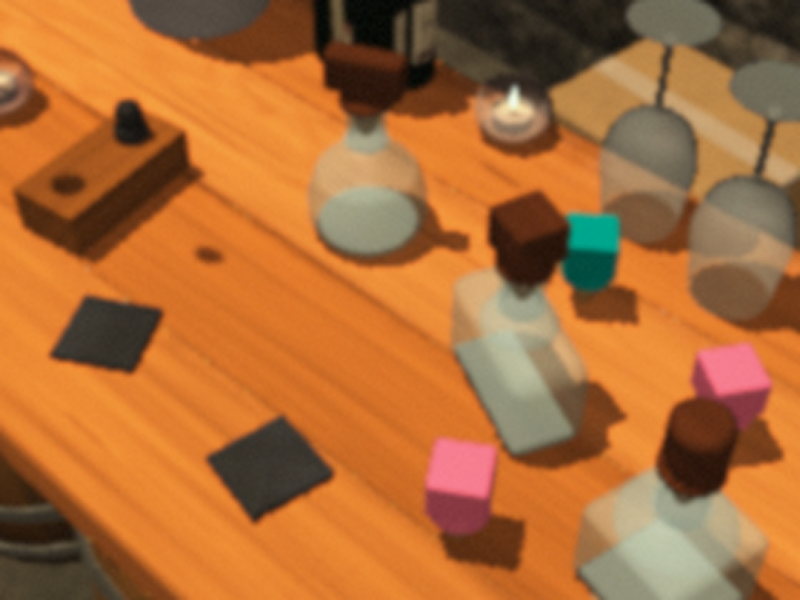

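```bash
cat > h.py <<'E'
import cv2,numpy as np
from plant import robot
def ray(n,uv,z):
    c=robot.get_calibration(n);K=np.array([[c['fx'],0,c['cx']],[0,c['fy'],c['cy']],[0,0,1]])
    p=cv2.undistortPoints(np.array(uv,float).reshape(-1,1,2),K,np.array(c['dist'])).reshape(-1,2)
    R=cv2.Rodrigues(c['rvec'])[0];C=-R.T@c['tvec'];d=np.c_[p,np.ones(len(p))]@R
    return C+d*((z-C[2])/d[:,2])[:,None]
def proj(n,P):
    c=robot.get_calibration(n);K=np.array([[c['fx'],0,c['cx']],[0,c['fy'],c['cy']],[0,0,1]])
    return cv2.projectPoints(np.array(P,float).reshape(-1,1,3),c['rvec'],c['tvec'],K,np.array(c['dist']))[0].reshape(-1,2)
def cam(n):
    c=robot.get_calibration(n);R=cv2.Rodrigues(c['rvec'])[0];return -R.T@c['tvec']
E
python3 - <<'E'
from h import *
a=cv2.imread('pics/top0.png');hsv=cv2.cvtColor(a,cv2.COLOR_BGR2HSV)
print(cam('top'),cam('scene'))
for p in[(278,172),(357,192),(418,214),(281,188),(350,197),(407,222)]:print(p,a[p[1],p[0]],hsv[p[1],p[0]])
# walnut
m=((hsv[...,2]<115)&(hsv[...,1]>130)).astype(np.uint8)*255
g=((hsv[...,1]<75)&(hsv[...,2]>120)).astype(np.uint8)*255
big=lambda m:cv2.resize(m[140:290,250:450],(800,600),interpolation=cv2.INTER_NEAREST)
cv2.imwrite('pics/m1.png',np.hstack([big(m)[::2,::2],big(g)[::2,::2]]))
for mm,n,zs in((m,'walnut',(.176,)),(g,'glass',(0.0,))):
  cs,_=cv2.findContours(mm,cv2.RETR_EXTERNAL,cv2.CHAIN_APPROX_NONE)
  for c in cs:
    ar=cv2.contourArea(c);M=c[:,0].mean(0)
    if ar>60 and 250<M[0]<450 and 140<M[1]<250:
      for z in zs:
        w=ray('top',c[:,0],z)[:,:2];r=cv2.minAreaRect((w*1000).astype(np.float32));print(n,ar,M,z,r)
E
```

```text
[0.36524842 0.02668125 1.52923138] [ 0.06867768 -0.44540406  0.73041481]
(278, 172) [ 28  63 108] [ 13 189 108]
(357, 192) [ 42  65 111] [ 10 159 111]
(418, 214) [ 32  61 108] [ 11 179 108]
(281, 188) [129 156 163] [ 24  53 163]
(350, 197) [20 45 84] [ 12 194  84]
(407, 222) [148 172 172] [ 30  36 172]
walnut 184.5 [418.87755102 215.46938776] 0.176 ((507.2314147949219, -271.8099670410156), (38.22256088256836, 46.33672332763672), 18.91805648803711)
walnut 218.5 [355.42105263 191.43859649] 0.176 ((570.85986328125, -104.50962829589844), (44.27159881591797, 45.82652282714844), 78.32383728027344)
walnut 260.0 [287.28358209 177.25373134] 0.176 ((610.93994140625, 84.00437927246094), (87.05289459228516, 68.82550048828125), 33.093170166015625)
glass 466.0 [408.83035714 219.59821429] 0.0 ((515.7031860351562, -287.9914855957031), (88.98844909667969, 87.02767181396484), 76.25581359863281)
glass 423.0 [349.8627451  200.21568627] 0.0 ((575.144775390625, -105.33279418945312), (109.49411010742188, 49.27846908569336), 62.87919998168945)
glass 340.0 [281.65384615 182.69230769] 0.0 ((626.1417236328125, 101.00430297851562), (60.39753723144531, 81.5709457397461), 15.258391380310059)
```

View pics/m1.png

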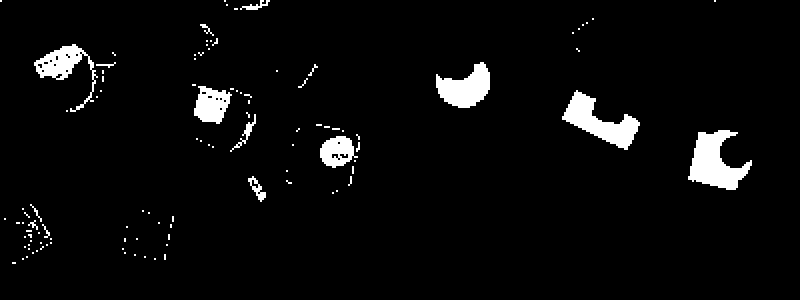

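Run:
```python
from h import *
def masks(n):
    a=cv2.imread(f'pics/{n}0.png');hsv=cv2.cvtColor(a,cv2.COLOR_BGR2HSV).astype(int)
    m=((hsv[...,2]<118)&(hsv[...,1]>120)&(hsv[...,0]<20)).astype(np.uint8)*255
    g=((hsv[...,1]<85)&(hsv[...,2]>115)).astype(np.uint8)*255
    k=np.ones((3,3),np.uint8)
    return a,cv2.morphologyEx(m,cv2.MORPH_OPEN,k),cv2.morphologyEx(g,cv2.MORPH_OPEN,k)
for n,box in(('top',(250,140,200,150)),('scene',(260,120,180,220))):
    a,m,g=masks(n);x,y,w,h=box
    v=a[y:y+h,x:x+w].copy();out=[]
    for mm in(m,g):
        c,_=cv2.findContours(mm[y:y+h,x:x+w],cv2.RETR_EXTERNAL,cv2.CHAIN_APPROX_NONE)
        c=[i for i in c if cv2.contourArea(i)>60]
        print(n,[(cv2.contourArea(i),(i[:,0].mean(0)+[x,y]).round(1)) for i in c])
    v=cv2.resize(v,None,fx=3,fy=3,interpolation=cv2.INTER_CUBIC)
    for mm,col in((m,(255,0,0)),(g,(0,255,0))):
        b=cv2.resize(mm[y:y+h,x:x+w],None,fx=3,fy=3,interpolation=cv2.INTER_NEAREST)
        c,_=cv2.findContours(b,cv2.RETR_EXTERNAL,cv2.CHAIN_APPROX_NONE);cv2.drawContours(v,c,-1,col,1)
    cv2.imwrite(f'pics/m_{n}.png',v[:600])
```

```text
top [(190.0, array([418.4, 215.2])), (213.0, array([355.2, 191.8])), (225.5, array([279.1, 171. ]))]
top [(479.0, array([408.5, 220.2])), (430.0, array([350.1, 200.4])), (353.5, array([282.3, 182.5]))]
scene [(364.0, array([414.3, 325.3])), (248.0, array([337.5, 296.2])), (610.5, array([407.3, 264.8])), (198.0, array([365.6, 259.7])), (139.0, array([433.3, 219.4])), (528.5, array([350.8, 197.6])), (1129.5, array([295.9, 140. ]))]
scene [(1797.0, array([396.2, 301.2])), (1082.5, array([347.6, 239.4])), (510.5, array([299.2, 190.9])), (233.0, array([423.2, 187.8])), (66.0, array([298.5, 165.3])), (291.0, array([390.1, 165.4]))]
```

View pics/m_top.png

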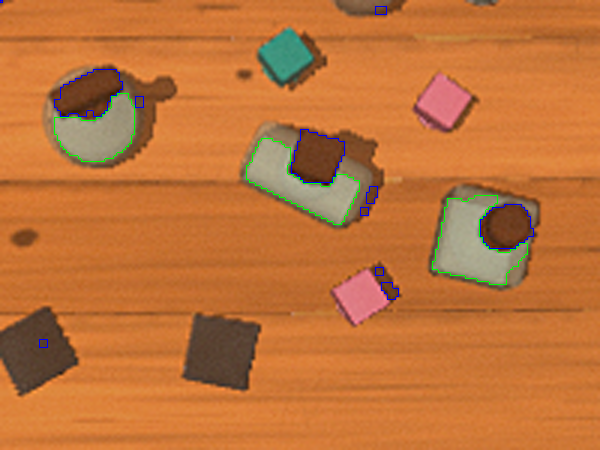

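View pics/m_scene.png

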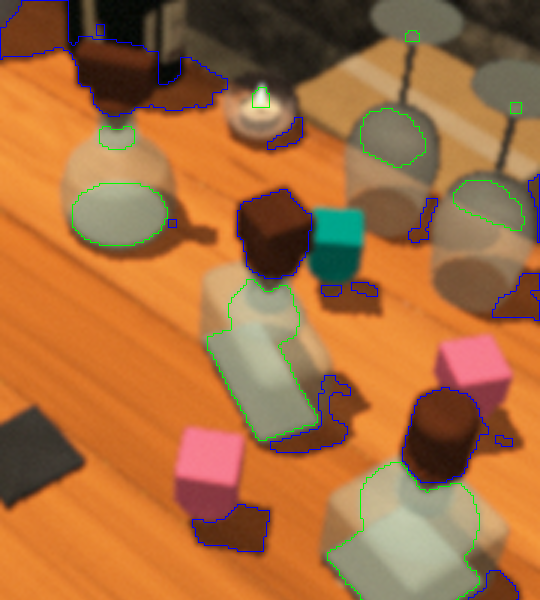

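Run:
```python
from h import *
a=cv2.imread('pics/top0.png');hsv=cv2.cvtColor(a,cv2.COLOR_BGR2HSV).astype(int)
m=((hsv[...,2]<118)&(hsv[...,1]>120)&(hsv[...,0]<20)).astype(np.uint8)*255
m=cv2.morphologyEx(m,cv2.MORPH_OPEN,np.ones((3,3),np.uint8))
c,_=cv2.findContours(m[:240],cv2.RETR_EXTERNAL,cv2.CHAIN_APPROX_NONE)
b=cv2.imread('pics/scene0.png')
E={}
for i in c:
    M=i[:,0].mean(0)
    if cv2.contourArea(i)>150 and 250<M[0]<450 and 150<M[1]:
        lz=.164 if 340<M[0]<370 else .159
        w=ray('top',i[:,0],lz)[:,:2]*1000;r=cv2.minAreaRect(w.astype(np.float32));mo=cv2.moments(w.astype(np.float32))
        print(M,np.round(r[0],1),np.round(r[1],1),round(r[2],1),round(mo['m10']/mo['m00'],1),round(mo['m01']/mo['m00'],1))
        x,y=r[0]; 
        for z in(lz+.017,lz-.017,lz-.029):
            p=proj('scene',[[x/1000,y/1000,z]])[0];print(p.round(1));cv2.circle(b,tuple(int(round(t*16)) for t in p),16,(0,255,255),-1,shift=4)
# base lines in top crop
for nm,P in(('sq bottom',[(575,355),(687,383)]),('sq left',[(575,355),(600,255)]),('flask bot',[(322,240),(450,302)])):
    q=np.array(P)/4+[250,140]-.4;w=ray('top',q,0)*1000;d=w[1]-w[0];print(nm,w[:,:2].round(1).tolist(),np.hypot(*d[:2]).round(1),np.degrees(np.arctan2(d[1],d[0])).round(1))
# free well, wells in c2 crop
q=np.array([(283,497),(245,232)])/10+[190,185]
print('free',ray('top',q[:1]-.45,.045)*1000,'black mid',ray('top',q[1:]-.45,.06)*1000)
cv2.imwrite('pics/s1.png',cv2.resize(b[110:320,250:450],(571,600),interpolation=cv2.INTER_CUBIC))
```

```text
[418.41304348 215.23913043] [ 510.3 -276.7] [47.1 38.3] 89.6 509.8 -276.1
[408.9 255.4]
[405.7 267.4]
[404.6 271.5]
[355.24074074 191.7962963 ] [ 571.8 -105.1] [42.4 45.5] 73.3 573.4 -104.7
[352.5 189.8]
[351.2 202.1]
[350.8 206.2]
[279.06779661 171.03389831] [634.5 101.7] [59.8 41.6] 89.7 634.1 100.9
[298.9 137.5]
[299.1 149.2]
[299.2 153.2]
sq bottom [[487.3, -233.7], [465.3, -318.7]] 87.8 -104.5
sq left [[487.3, -233.7], [563.1, -255.0]] 78.7 -15.7
flask bot [[575.7, -44.0], [528.1, -139.9]] 107.1 -116.4
free [[469.29777422 285.52112946  45.        ]] black mid [[545.11659295 295.37823621  60.        ]]
```

View pics/s1.png

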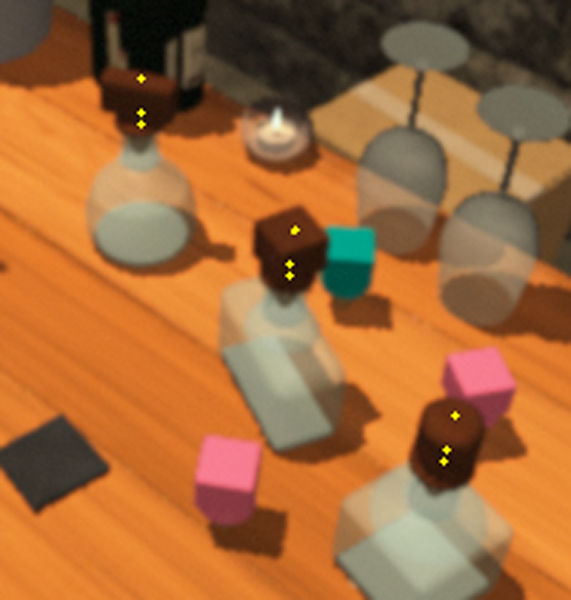

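Run:
```python
from h import *
for nm,P,z in(('obl back',[(66,124),(153,87)],.176),('obl front',[(83,156),(163,118)],.176),('sq head L',[(400,174),(386,229)],.181),('sq head T',[(400,174),(459,186)],.181),('sq head B',[(386,228),(440,246)],.181),('block',None,.045)):
    q=(np.array(P)/4+[250,140] if P else np.array([(130,155),(180,590)])/10+[190,185])-.4;w=ray('top',q,z)*1000;d=w[1]-w[0];print(nm,w[:,:2].round(1).tolist(),w[:,:2].mean(0),np.hypot(*d[:2]).round(1),np.degrees(np.arctan2(d[1],d[0])).round(1))
b=cv2.imread('pics/scene0.png')
cv2.imwrite('pics/s2.png',cv2.resize(b[120:220,270:390],(720,600),interpolation=cv2.INTER_CUBIC))
```

```text
obl back [[631.0, 135.5], [656.2, 77.0]] [643.59592787 106.27078311] 63.7 -66.8
obl front [[609.1, 123.9], [634.8, 70.3]] [621.96094549  97.08531647] 59.5 -64.4
sq head L [[595.1, -88.3], [558.0, -78.3]] [576.51687069 -83.3357695 ] 38.4 164.9
sq head T [[595.1, -88.3], [586.8, -127.8]] [ 590.92962901 -108.06021694] 40.3 -101.9
sq head B [[558.6, -78.4], [546.3, -114.2]] [552.48769015 -96.28580956] 37.9 -108.9
block [[569.7, 332.6], [442.1, 315.2]] [505.91066264 323.87582389] 128.8 -172.2
```

View pics/s2.png

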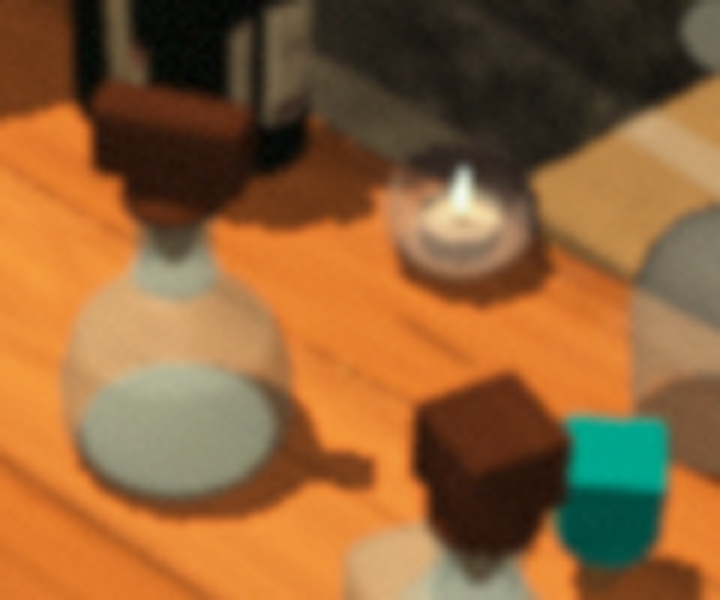

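```bash
python3 -m jog '{"translation":[[20,-25,0],[36,-44,0],[36,-44,0],[36,-44,0],[36,-44,0],[36,-44,0],[36,-44,0],[36,-44,0]],"angular":[[0,0,-5],[0,0,-5.5],[0,0,-5.5],[0,0,-5.5],[0,0,-5.5],[0,0,-5.5],[0,0,-5.5],[0,0,-4.3]],"claw":[1,1,1,1,1,1,1,1]}' 20
```

```text
t: 0.9
eef_pos: [0.4896, 0.2763, 0.2223]
tcp_rot: [[0.41, -0.001, 0.912], [-0.912, -0.0, 0.41], [-0.0, -1.0, -0.001]]
wrist_force: [-0.2, -0.2, 0.7]
opening: 1.003
```

```bash
python3 -m jog '{"translation":[[30,-36,0],[30,-36,0],[30,-36,0],[20,-25,0],[4,-5,0],[0,0,0],[0,0,0],[0,0,0]],"angular":[[0,0,0],[0,0,0],[0,0,0],[0,0,0],[0,0,0],[0,0,0],[0,0,0],[0,0,0]],"claw":[1,1,1,1,1,1,1,1]}'
```

```text
t: 1.7
eef_pos: [0.6015, 0.1416, 0.2224]
tcp_rot: [[0.415, -0.001, 0.91], [-0.91, 0.0, 0.415], [-0.001, -1.0, -0.001]]
wrist_force: [0.7, 0.0, -0.0]
opening: 1.004
```

```bash
python3 -m jog '{"translation":[[10,-14,0],[12,-15,0],[9.5,-11,0],[0,0,0],[0,0,-10],[0,0,-10],[0,0,0],[0,0,0]],"angular":[[0,0,0],[0,0,0],[0,0,0],[0,0,0],[0,0,0],[0,0,0],[0,0,0],[0,0,0]],"claw":[1,1,1,1,1,1,1,1]}'
python3 - <<'E'
from h import *
b=robot.read_camera('scene');t=robot.read_camera('top')
cv2.imwrite('pics/s3.png',np.hstack([cv2.resize(b[80:220,230:390],(480,420)),cv2.resize(t[130:210,230:290],(315,420))]))
E
```

```text
t: 2.5
eef_pos: [0.6336, 0.1005, 0.2017]
tcp_rot: [[0.413, -0.002, 0.911], [-0.911, 0.0, 0.413], [-0.001, -1.0, -0.002]]
wrist_force: [0.6, -0.2, -0.0]
opening: 1.005
```

View pics/s3.png

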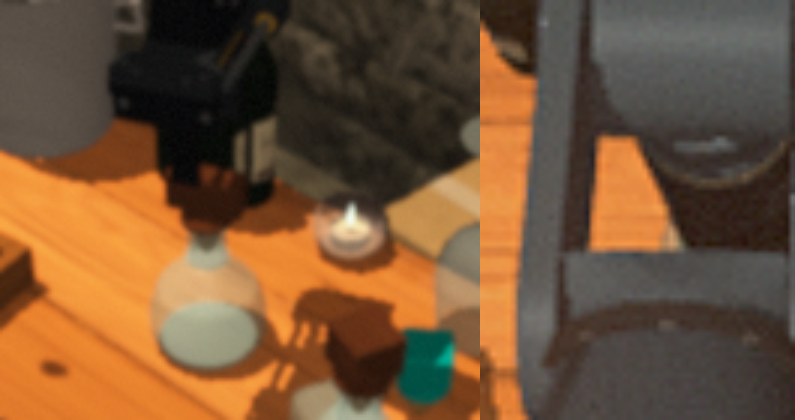

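```bash
python3 -m jog '{"translation":[[0,0,-10],[0,0,-15],[0,0,-15],[0,0,-13],[0,0,-7],[0,0,0],[0,0,0],[0,0,0]],"angular":[[0,0,0],[0,0,0],[0,0,0],[0,0,0],[0,0,0],[0,0,0],[0,0,0],[0,0,0]],"claw":[1,1,1,1,1,1,1,1]}'; python3 -m jog '{"translation":[[0,0,0],[0,0,0],[0,0,0],[0,0,0],[0,0,0],[0,0,0],[0,0,0],[0,0,0]],"angular":[[0,0,0],[0,0,0],[0,0,0],[0,0,0],[0,0,0],[0,0,0],[0,0,0],[0,0,0]],"claw":[0.7,0.5,0.4,0.3,0.2,0.1,0,0]}' 15
```

```text
t: 3.4
eef_pos: [0.635, 0.1001, 0.1433]
tcp_rot: [[0.413, 0.002, 0.911], [-0.911, 0.0, 0.413], [0.001, -1.0, 0.001]]
wrist_force: [-0.6, 0.4, 0.0]
opening: 1.003
t: 4.2
eef_pos: [0.6344, 0.1001, 0.1425]
tcp_rot: [[0.413, -0.0, 0.911], [-0.911, 0.0, 0.413], [-0.0, -1.0, -0.0]]
wrist_force: [0.4, -0.0, 0.3]
opening: 0.353
```

```bash
python3 -m jog '{"translation":[[0,0,0],[0,0,0],[0,0,0],[0,0,0],[0,0,0],[0,0,0],[0,0,0],[0,0,0]],"angular":[[0,0,0],[0,0,0],[0,0,0],[0,0,0],[0,0,0],[0,0,0],[0,0,0],[0,0,0]],"claw":[0,0,0,0,0,0,0,0]}' 15
```

```text
t: 5.0
eef_pos: [0.6344, 0.1001, 0.1425]
tcp_rot: [[0.413, 0.0, 0.911], [-0.911, 0.0, 0.413], [0.0, -1.0, 0.0]]
wrist_force: [-0.3, 0.3, -0.1]
opening: 0.279
```

```bash
python3 -m jog '{"translation":[[0,0,5],[0,0,10],[0,0,15],[0,0,15],[0,0,12],[0,0,3],[0,0,0],[0,0,0]],"angular":[[0,0,0],[0,0,0],[0,0,0],[0,0,0],[0,0,0],[0,0,0],[0,0,0],[0,0,0]],"claw":[0,0,0,0,0,0,0,0]}';  python3 -m jog '{"translation":[[-10,11,0],[-20,23,0],[-25,28,0],[-25,28,0],[-25,28,0],[-25,28,0],[-20,23,0],[-10,11,0]],"angular":[[0,0,3],[0,0,6],[0,0,6],[0,0,6],[0,0,6],[0,0,6],[0,0,6],[0,0,3.3]],"claw":[0,0,0,0,0,0,0,0]}'
```

```text
t: 5.8
eef_pos: [0.6338, 0.1001, 0.2021]
tcp_rot: [[0.413, -0.001, 0.911], [-0.911, -0.0, 0.413], [-0.0, -1.0, -0.001]]
wrist_force: [-0.3, 0.6, -0.4]
opening: 0.268
t: 6.6
eef_pos: [0.4714, 0.2816, 0.2017]
tcp_rot: [[0.92, -0.003, 0.391], [-0.391, -0.0, 0.92], [-0.003, -1.0, -0.002]]
wrist_force: [0.5, -0.6, -0.7]
opening: 0.275
```

```bash
python3 -m jog '{"translation":[[0,1,-10],[0,0,-20],[0,0,-25],[0,0,-22],[0,0,-12],[0,0,-3],[0,0,0],[0,0,0]],"angular":[[0,0,0],[0,0,0],[0,0,0],[0,0,0],[0,0,0],[0,0,0],[0,0,0],[0,0,0]],"claw":[0,0,0,0,0,0,0,0]}'
python3 - <<'E'
from h import *
b=robot.read_camera('scene');t=robot.read_camera('top')
cv2.imwrite('pics/s4.png',np.hstack([cv2.resize(b[120:220,150:270],(504,420),interpolation=cv2.INTER_CUBIC),cv2.resize(t[180:260,180:240],(290,420))]))
print(proj('scene',[[.4693,.2855,.045]]))
E
```

```text
t: 7.4
eef_pos: [0.4753, 0.2812, 0.1112]
tcp_rot: [[0.918, 0.002, 0.396], [-0.396, 0.001, 0.918], [0.001, -1.0, 0.001]]
wrist_force: [-0.7, -0.6, -0.8]
opening: 0.271
[[202.39765541 179.03309221]]
```

View pics/s4.png

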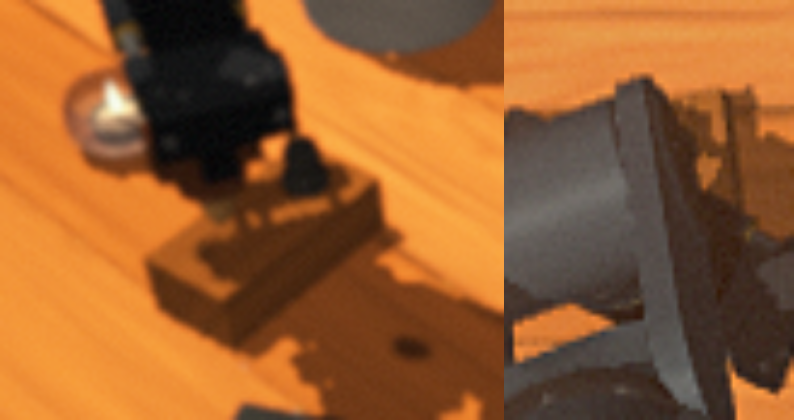

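```bash
python3 -m jog '{"translation":[[-3,2,0],[-3,2.3,0],[0,0,0],[0,0,0],[0,0,-5],[0,0,-5],[0,0,-5],[0,0,0]],"angular":[[0,0,0],[0,0,0],[0,0,0],[0,0,0],[0,0,0],[0,0,0],[0,0,0],[0,0,0]],"claw":[0,0,0,0,0,0,0,0]}';python3 - <<'E'
from h import *
s=robot.get_state()['eef_pos'];print(proj('scene',[[s[0],s[1],s[2]-.0425]]))
b=robot.read_camera('scene')
cv2.imwrite('pics/s5.png',cv2.resize(b[140:215,170:260],(720,600),interpolation=cv2.INTER_CUBIC))
E
```

```text
t: 8.3
eef_pos: [0.4677, 0.2851, 0.0945]
tcp_rot: [[0.918, -0.002, 0.396], [-0.396, -0.001, 0.918], [-0.002, -1.0, -0.002]]
wrist_force: [-0.5, -0.4, -1.4]
opening: 0.274
[[201.50296675 177.32547652]]
```

View pics/s5.png

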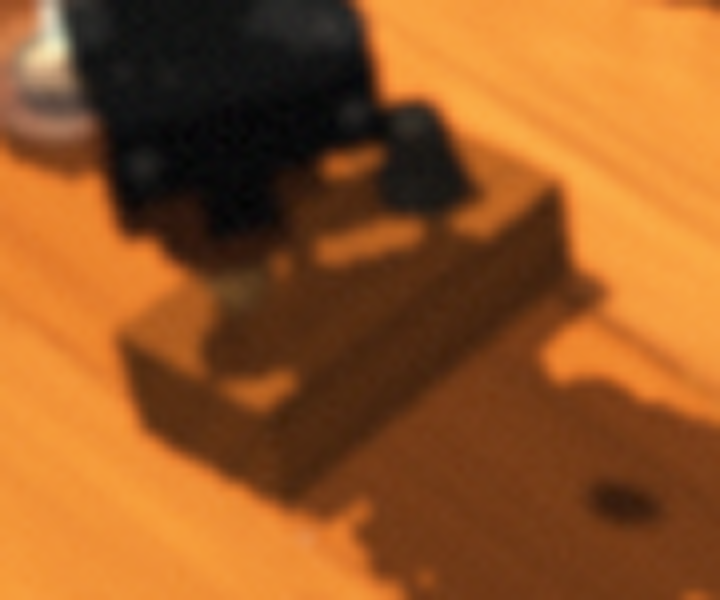

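```bash
python3 -m jog '{"translation":[[3.5,-0.8,0],[0,0,-4],[0,0,-6],[0,0,-6],[0,0,-6],[0,0,-4],[0,0,0],[0,0,0]],"angular":[[0,0,0],[0,0,0],[0,0,0],[0,0,0],[0,0,0],[0,0,0],[0,0,0],[0,0,0]],"claw":[0,0,0,0,0,0,0,0]}'
```

```text
t: 9.15
eef_pos: [0.4718, 0.2846, 0.0694]
tcp_rot: [[0.918, -0.0, 0.396], [-0.396, -0.0, 0.918], [-0.0, -1.0, -0.0]]
wrist_force: [0.4, 1.0, -0.5]
opening: 0.275
```

```bash
python3 -m jog '{"translation":[[0,0,-3],[0,0,-3],[0,0,-3],[0,0,-2],[0,0,-1],[0,0,0],[0,0,0],[0,0,0]],"angular":[[0,0,0],[0,0,0],[0,0,0],[0,0,0],[0,0,0],[0,0,0],[0,0,0],[0,0,0]],"claw":[0,0,0,0,0,0,0,0]}'
```

```text
t: 9.95
eef_pos: [0.4719, 0.2846, 0.0575]
tcp_rot: [[0.918, 0.0, 0.396], [-0.396, 0.0, 0.918], [0.0, -1.0, 0.0]]
wrist_force: [0.5, 0.1, -0.9]
opening: 0.276
```

Down with no resistance. Let go, hold, then rise.

```bash
python3 -m jog '{"translation":[[0,0,0],[0,0,0],[0,0,0],[0,0,0],[0,0,0],[0,0,0],[0,0,0],[0,0,0]],"angular":[[0,0,0],[0,0,0],[0,0,0],[0,0,0],[0,0,0],[0,0,0],[0,0,0],[0,0,0]],"claw":[0.4,0.5,0.6,0.7,0.8,0.8,0.8,0.8]}'; python3 -m jog '{"translation":[[0,0,5],[0,0,10],[0,0,20],[0,0,30],[0,0,35],[0,0,30],[0,0,20],[0,0,10]],"angular":[[0,0,0],[0,0,0],[0,0,0],[0,0,0],[0,0,0],[0,0,0],[0,0,0],[0,0,0]],"claw":[0.8,0.9,1,1,1,1,1,1]}'
python3 - <<'E'
from h import *
b=robot.read_camera('scene')
cv2.imwrite('pics/s6.png',cv2.resize(b[120:220,150:270],(720,600),interpolation=cv2.INTER_CUBIC))
E
```

```text
t: 10.75
eef_pos: [0.4719, 0.2846, 0.0576]
tcp_rot: [[0.918, 0.0, 0.396], [-0.396, 0.0, 0.918], [0.0, -1.0, 0.0]]
wrist_force: [0.4, 0.8, -0.1]
opening: 0.79
t: 11.55
eef_pos: [0.4729, 0.285, 0.2206]
tcp_rot: [[0.918, 0.005, 0.396], [-0.396, 0.002, 0.918], [0.004, -1.0, 0.003]]
wrist_force: [0.6, 0.3, -0.1]
opening: 0.999
```

View pics/s6.png

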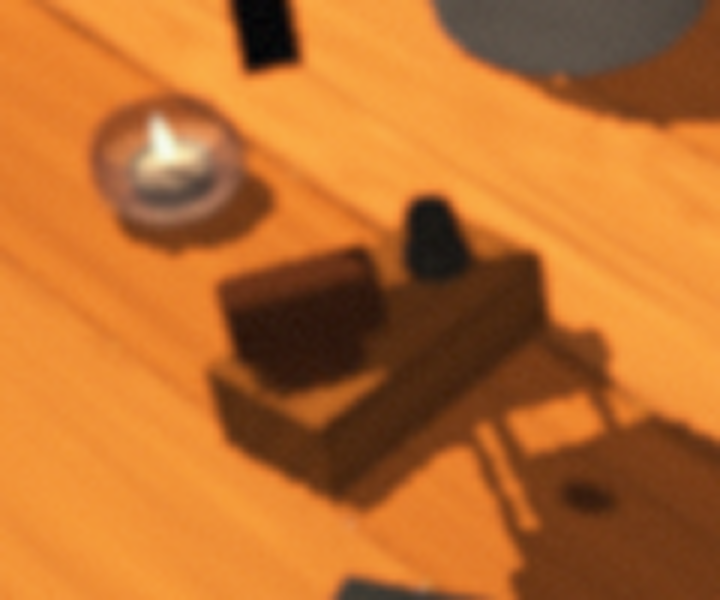

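```bash
python3 -m jog '{"translation":[[1,-15,0],[2,-30,0],[3,-40,0],[3,-40,0],[3,-40,0],[3,-40,0],[3,-40,0],[3,-40,0]],"angular":[[0,0,0],[0,0,0],[0,0,0],[0,0,0],[0,0,0],[0,0,0],[0,0,0],[0,0,0]],"claw":[1,1,1,1,1,1,1,1]}';python3 -m jog '{"translation":[[3,-40,0],[3,-40,0],[3,-40,0],[3,-40,0],[3,-40,0],[2,-30,0],[1,-15,0],[0,0,0]],"angular":[[0,0,0],[0,0,0],[0,0,0],[0,0,0],[0,0,0],[0,0,0],[0,0,0],[0,0,0]],"claw":[1,1,1,1,1,1,1,1]}'
```

```text
t: 12.4
eef_pos: [0.4911, -0.0026, 0.2159]
tcp_rot: [[0.918, -0.004, 0.396], [-0.396, 0.001, 0.918], [-0.004, -1.0, -0.001]]
wrist_force: [1.1, 0.9, -1.0]
opening: 1.002
t: 13.2
eef_pos: [0.5099, -0.2471, 0.2162]
tcp_rot: [[0.917, -0.002, 0.399], [-0.399, 0.001, 0.917], [-0.002, -1.0, 0.0]]
wrist_force: [-0.1, -0.3, 0.2]
opening: 0.999
```

```bash
python3 -m jog '{"translation":[[0,-10,0],[1,-14,0],[0,-4,0],[0,0,0],[0,0,-5],[0,0,-5],[0,0,0],[0,0,0]],"angular":[[0,0,0],[0,0,0],[0,0,0],[0,0,0],[0,0,0],[0,0,0],[0,0,0],[0,0,0]],"claw":[1,1,1,1,1,1,1,1]}';python3 - <<'E'
from h import *
b=robot.read_camera('scene')
cv2.imwrite('pics/s7.png',cv2.resize(b[200:340,330:490],(686,600),interpolation=cv2.INTER_CUBIC))
E
```

```text
t: 14.0
eef_pos: [0.5117, -0.2729, 0.2072]
tcp_rot: [[0.919, -0.001, 0.395], [-0.395, 0.001, 0.919], [-0.001, -1.0, 0.0]]
wrist_force: [0.6, 0.1, -0.2]
opening: 0.999
```

View pics/s7.png

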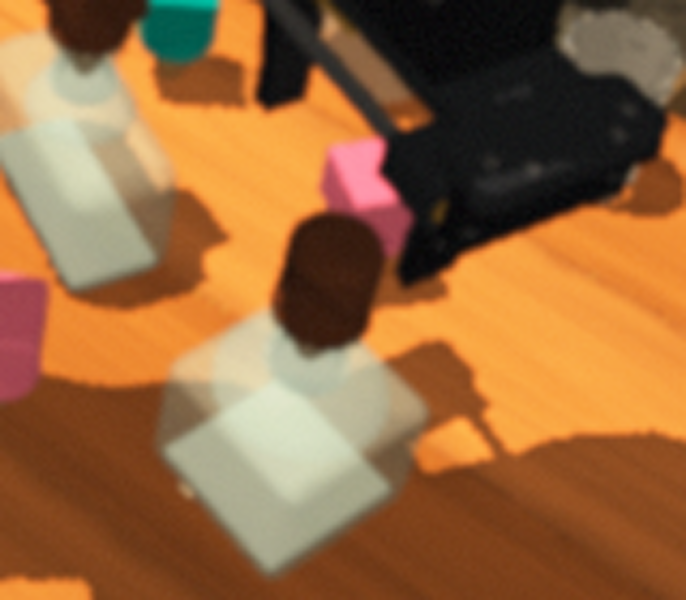

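```bash
python3 -m jog '{"translation":[[0,-1,-10],[0,0,-15],[0,0,-15],[0,0,-15],[0,0,-9],[0,0,0],[0,0,0],[0,0,0]],"angular":[[0,0,0],[0,0,0],[0,0,0],[0,0,0],[0,0,0],[0,0,0],[0,0,0],[0,0,0]],"claw":[1,1,1,1,1,1,1,1]}'
python3 - <<'E'
from h import *
b=robot.read_camera('scene')
cv2.imwrite('pics/s8.png',cv2.resize(b[200:340,330:490],(686,600),interpolation=cv2.INTER_CUBIC))
E
```

```text
t: 14.85
eef_pos: [0.5124, -0.2748, 0.1442]
tcp_rot: [[0.918, 0.001, 0.396], [-0.396, -0.001, 0.918], [0.002, -1.0, -0.0]]
wrist_force: [0.7, -0.7, 0.2]
opening: 1.001
```

View pics/s8.png

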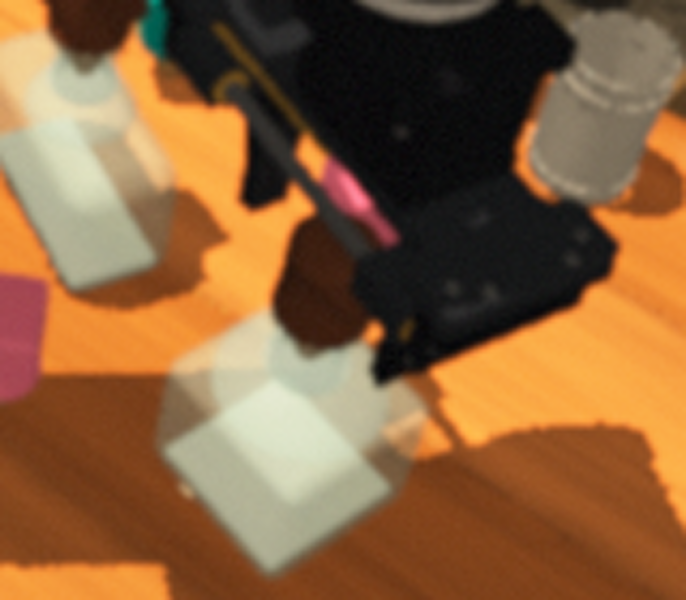

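```bash
python3 -m jog '{"translation":[[-2,0,0],[0,0,0],[0,0,0],[0,0,0],[0,0,0],[0,0,0],[0,0,0],[0,0,0]],"angular":[[0,0,0],[0,0,0],[0,0,0],[0,0,0],[0,0,0],[0,0,0],[0,0,0],[0,0,0]],"claw":[0.9,0.8,0.7,0.65,0.6,0.5,0.45,0.4]}' 15;  python3 -m jog '{"translation":[[0,0,0],[0,0,0],[0,0,0],[0,0,0],[0,0,0],[0,0,0],[0,0,0],[0,0,0]],"angular":[[0,0,0],[0,0,0],[0,0,0],[0,0,0],[0,0,0],[0,0,0],[0,0,0],[0,0,0]],"claw":[0.3,0.3,0.3,0.3,0.3,0.3,0.3,0.3]}'
```

```text
t: 15.7
eef_pos: [0.5099, -0.2745, 0.1435]
tcp_rot: [[0.918, -0.0, 0.396], [-0.396, -0.0, 0.918], [-0.0, -1.0, -0.0]]
wrist_force: [-1.1, -1.6, -0.0]
opening: 0.445
t: 16.5
eef_pos: [0.5099, -0.2744, 0.1435]
tcp_rot: [[0.918, -0.0, 0.396], [-0.396, -0.0, 0.918], [-0.0, -1.0, -0.0]]
wrist_force: [-0.2, -0.9, -0.3]
opening: 0.444
```

Run:
```python
from h import *
b=robot.read_camera('scene')
cv2.imwrite('pics/s9.png',cv2.resize(b[200:340,330:490],(686,600),interpolation=cv2.INTER_CUBIC))
```

```text
(no output)
```

View pics/s9.png

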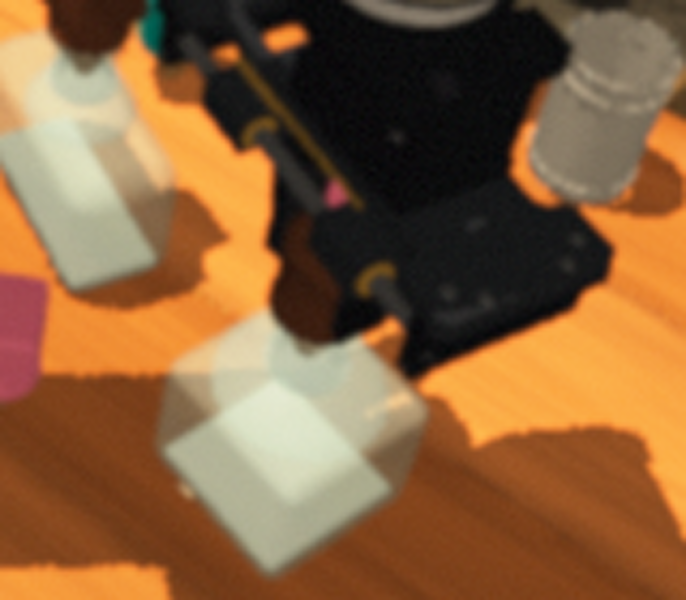

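Run:
```python
from h import *
s=robot.get_state()['eef_pos']
f=lambda P:((proj('scene',P)-[330,200]+.5)*4.2857).round(0)
for z in(s[2],.176,.142,.133):print(z,f([[s[0],s[1],z]]),f([[s[0]-.01,s[1],z]]))
```

```text
0.1435179677252422 [[322. 286.]] [[309. 301.]]
0.176 [[335. 237.]] [[321. 252.]]
0.142 [[321. 289.]] [[308. 303.]]
0.133 [[318. 302.]] [[305. 316.]]
```

```bash
python3 -m jog '{"translation":[[0,0,5],[0,0,10],[0,0,18],[0,0,22],[0,0,22],[0,0,22],[0,0,15],[0,0,6]],"angular":[[0,0,0],[0,0,0],[0,0,0],[0,0,0],[0,0,0],[0,0,0],[0,0,0],[0,0,0]],"claw":[0.3,0.3,0.3,0.3,0.3,0.3,0.3,0.3]}';python3 - <<'E'
from h import *
b=robot.read_camera('scene')
cv2.imwrite('pics/s10.png',cv2.resize(b[120:320,330:530],(600,600),interpolation=cv2.INTER_CUBIC))
E
```

```text
t: 17.35
eef_pos: [0.5107, -0.2746, 0.2663]
tcp_rot: [[0.918, 0.003, 0.396], [-0.396, -0.002, 0.918], [0.004, -1.0, -0.001]]
wrist_force: [-0.1, 0.1, -1.2]
opening: 0.444
```

View pics/s10.png

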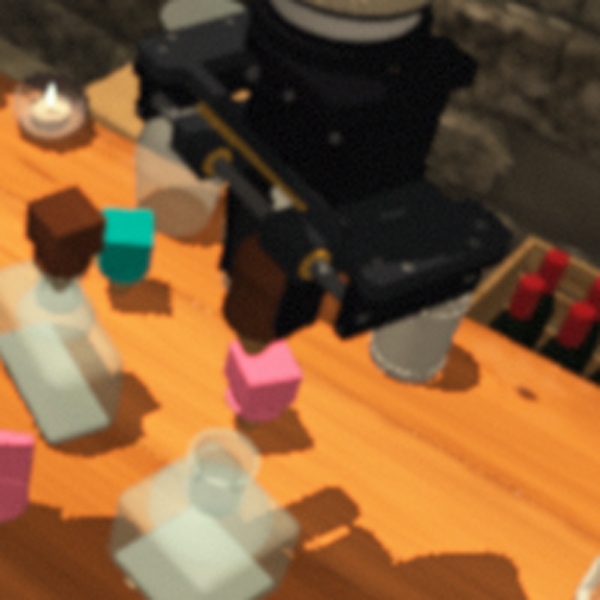

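Run:
```python
from h import *
b=cv2.imread('pics/s10.png')
cv2.imwrite('pics/s11.png',cv2.resize(b[400:560,120:320],(800,640),interpolation=cv2.INTER_CUBIC)[:600])
b=robot.read_camera('scene');t=robot.read_camera('top');cv2.imwrite('pics/raw11.png',b)
cv2.imwrite('pics/s12.png',np.hstack([cv2.resize(b[130:230,255:345],(540,600),interpolation=cv2.INTER_CUBIC)]))
cv2.imwrite('pics/s13.png',cv2.resize(t[155:205,255:310],(660,600),interpolation=cv2.INTER_CUBIC))
```

```text
(no output)
```

View pics/s11.png

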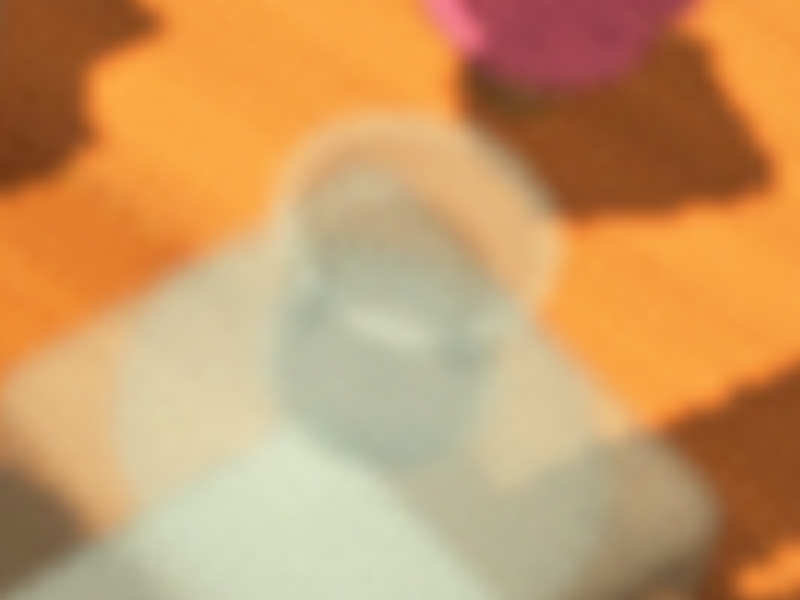

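View pics/s12.png

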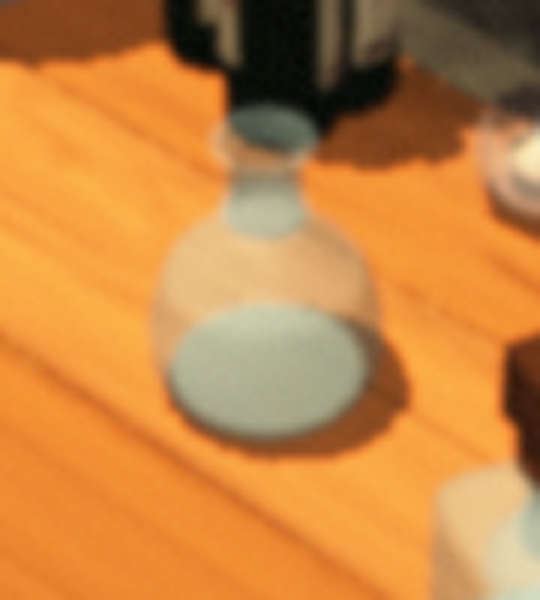

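View pics/s13.png

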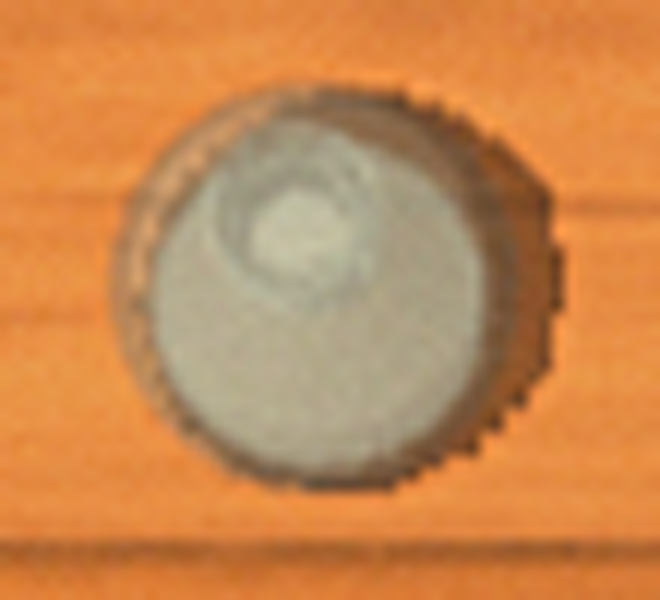

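Run:
```python
from h import *
print('round top',ray('top',[(295/12+255-.5,215/12+155-.5)],.13),'scene',ray('scene',[(268/6+255-.5,137/6+130-.5)],.13),'base circle',ray('top',[(320/12+255-.5,300/12+155-.5)],0))
print('sq scene',ray('scene',[(405-.5,271.7-.5)],.13))
```

```text
round top [[0.63473512 0.1030488  0.13      ]] scene [[0.6370744  0.10426399 0.13      ]] base circle [[0.63788698 0.10373394 0.        ]]
sq scene [[ 0.5106914  -0.27629605  0.13      ]]
```

```bash
python3 -m jog '{"translation":[[5,15,0],[10,30,0],[13,40,0],[13,40,0],[13,40,0],[13,40,0],[13,40,0],[13,40,0]],"angular":[[0,0,0],[0,0,0],[0,0,0],[0,0,0],[0,0,0],[0,0,0],[0,0,0],[0,0,0]],"claw":[0.3,0.3,0.3,0.3,0.3,0.3,0.3,0.3]}';python3 -m jog '{"translation":[[13,40,0],[11,35,0],[5,15,0],[2,3,0],[0,0,0],[0,0,0],[0,0,0],[0,0,0]],"angular":[[0,0,0],[0,0,0],[0,0,0],[0,0,0],[0,0,0],[0,0,0],[0,0,0],[0,0,0]],"claw":[0.3,0.3,0.3,0.3,0.3,0.3,0.3,0.3]}'
```

```text
t: 18.3
eef_pos: [0.6022, 0.0137, 0.2623]
tcp_rot: [[0.919, -0.003, 0.395], [-0.395, 0.001, 0.919], [-0.003, -1.0, -0.0]]
wrist_force: [1.2, -0.7, 0.0]
opening: 0.451
t: 19.1
eef_pos: [0.6338, 0.1022, 0.2637]
tcp_rot: [[0.918, -0.0, 0.397], [-0.397, -0.0, 0.918], [-0.0, -1.0, -0.0]]
wrist_force: [-0.4, 0.3, -0.0]
opening: 0.445
```

```bash
python3 -m jog '{"translation":[[1.5,1,-10],[0,0,-20],[0,0,-20],[0,0,-15],[0,0,-10],[0,0,-3],[0,0,0],[0,0,0]],"angular":[[0,0,0],[0,0,0],[0,0,0],[0,0,0],[0,0,0],[0,0,0],[0,0,0],[0,0,0]],"claw":[0.3,0.3,0.3,0.3,0.3,0.3,0.3,0.3]}';python3 - <<'E'
from h import *
b=robot.read_camera('scene')
cv2.imwrite('pics/s14.png',np.hstack([cv2.resize(b[110:210,255:345],(540,600),interpolation=cv2.INTER_CUBIC)]))
E
```

```text
t: 19.9
eef_pos: [0.636, 0.1046, 0.1863]
tcp_rot: [[0.918, 0.002, 0.396], [-0.396, -0.0, 0.918], [0.001, -1.0, 0.001]]
wrist_force: [0.4, 0.6, 0.4]
opening: 0.446
```

View pics/s14.png

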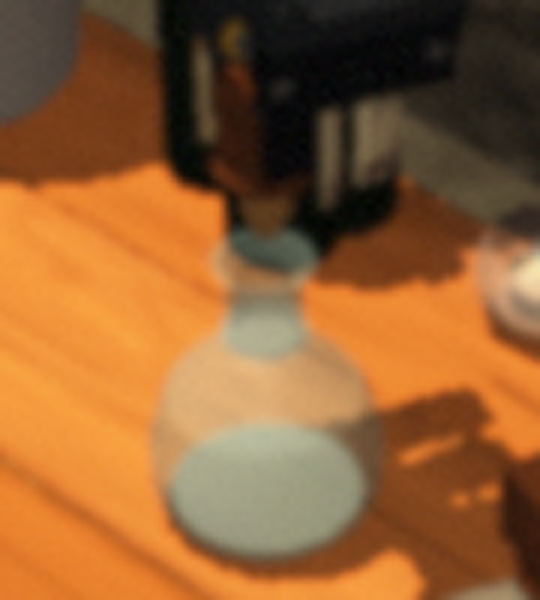

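```bash
python3 -m jog '{"translation":[[0,0,-6],[0,0,-7],[0,0,-7],[0,0,-7],[0,0,-5],[0,0,-3],[0,0,0],[0,0,0]],"angular":[[0,0,0],[0,0,0],[0,0,0],[0,0,0],[0,0,0],[0,0,0],[0,0,0],[0,0,0]],"claw":[0.3,0.3,0.3,0.3,0.3,0.3,0.3,0.3]}';python3 -m jog '{"translation":[[0,0,-2],[0,0,-2],[0,0,-2],[0,0,-1],[0,0,0],[0,0,0],[0,0,0],[0,0,0]],"angular":[[0,0,0],[0,0,0],[0,0,0],[0,0,0],[0,0,0],[0,0,0],[0,0,0],[0,0,0]],"claw":[0.3,0.3,0.3,0.3,0.3,0.3,0.3,0.3]}'
```

```text
t: 20.75
eef_pos: [0.6356, 0.1046, 0.1506]
tcp_rot: [[0.918, 0.0, 0.396], [-0.396, -0.0, 0.918], [0.0, -1.0, 0.0]]
wrist_force: [-0.2, 0.1, -0.7]
opening: 0.45
t: 21.55
eef_pos: [0.6354, 0.1046, 0.1435]
tcp_rot: [[0.918, 0.0, 0.396], [-0.396, 0.0, 0.918], [0.0, -1.0, 0.0]]
wrist_force: [-0.0, 0.0, -0.1]
opening: 0.442
```

```bash
python3 -m jog '{"translation":[[0,0,0],[0,0,0],[0,0,0],[0,0,0],[0,0,0],[0,0,0],[0,0,0],[0,0,0]],"angular":[[0,0,0],[0,0,0],[0,0,0],[0,0,0],[0,0,0],[0,0,0],[0,0,0],[0,0,0]],"claw":[0.5,0.6,0.7,0.8,0.9,1,1,1]}'; python3 -m jog '{"translation":[[0,0,5],[0,0,10],[0,0,20],[0,0,20],[0,0,15],[0,0,8],[0,0,2],[0,0,0]],"angular":[[0,0,0],[0,0,0],[0,0,0],[0,0,0],[0,0,0],[0,0,0],[0,0,0],[0,0,0]],"claw":[1,1,1,1,1,1,1,1]}'
python3 - <<'E'
from h import *
b=robot.read_camera('scene')
cv2.imwrite('pics/s15.png',np.hstack([cv2.resize(b[110:210,255:375],(720,600),interpolation=cv2.INTER_CUBIC)]))
E
```

```text
t: 22.35
eef_pos: [0.6354, 0.1046, 0.1436]
tcp_rot: [[0.918, -0.0, 0.396], [-0.396, -0.0, 0.918], [-0.0, -1.0, -0.0]]
wrist_force: [-0.8, 0.4, -0.3]
opening: 0.983
t: 23.15
eef_pos: [0.6353, 0.1046, 0.2237]
tcp_rot: [[0.918, 0.0, 0.396], [-0.396, -0.0, 0.918], [0.0, -1.0, 0.0]]
wrist_force: [0.5, -0.2, 0.1]
opening: 0.997
```

View pics/s15.png

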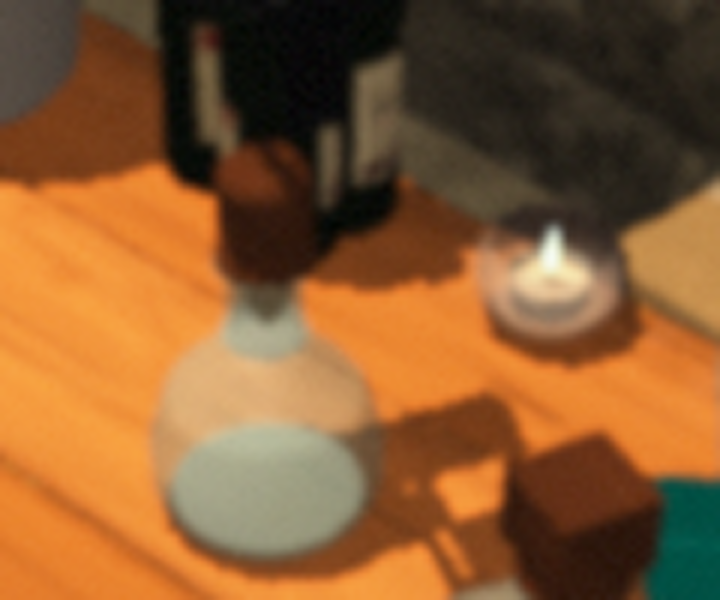

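```bash
python3 -m jog '{"translation":[[-4,-12,0],[-8,-25,0],[-10,-35,0],[-12,-40,0],[-12,-40,0],[-10,-32,0],[-6,-18,0],[-2,-6,0]],"angular":[[0,0,1],[0,0,2],[0,0,2],[0,0,2],[0,0,1.3],[0,0,0],[0,0,0],[0,0,0]],"claw":[1,1,1,1,1,1,1,1]}';python3 -m jog '{"translation":[[0,0,0],[0,0,0],[0,0,0],[0,0,-5],[0,0,-5],[0,0,0],[0,0,0],[0,0,0]],"angular":[[0,0,0],[0,0,0],[0,0,0],[0,0,0],[0,0,0],[0,0,0],[0,0,0],[0,0,0]],"claw":[1,1,1,1,1,1,1,1]}'
```

```text
t: 24.0
eef_pos: [0.5703, -0.1053, 0.2226]
tcp_rot: [[0.965, -0.002, 0.262], [-0.262, 0.0, 0.965], [-0.002, -1.0, -0.0]]
wrist_force: [-0.9, 0.6, -0.1]
opening: 1.0
t: 24.8
eef_pos: [0.5715, -0.1034, 0.2135]
tcp_rot: [[0.966, 0.0, 0.259], [-0.259, -0.0, 0.966], [0.0, -1.0, -0.0]]
wrist_force: [-1.1, -0.1, -0.1]
opening: 0.999
```

```bash
python3 -m jog '{"translation":[[0,0,-10],[0,0,-15],[0,0,-15],[0,0,-15],[0,0,-7],[0,0,-3],[0,0,0],[0,0,0]],"angular":[[0,0,0],[0,0,0],[0,0,0],[0,0,0],[0,0,0],[0,0,0],[0,0,0],[0,0,0]],"claw":[1,1,1,1,1,1,1,1]}';python3 - <<'E'
from h import *
b=robot.read_camera('scene')
cv2.imwrite('pics/s16.png',np.hstack([cv2.resize(b[150:270,300:420],(600,600),interpolation=cv2.INTER_CUBIC)]))
E
```

```text
t: 25.6
eef_pos: [0.5718, -0.1036, 0.1491]
tcp_rot: [[0.966, 0.001, 0.259], [-0.259, -0.0, 0.966], [0.001, -1.0, -0.0]]
wrist_force: [-0.1, -0.4, 0.2]
opening: 0.995
```

View pics/s16.png

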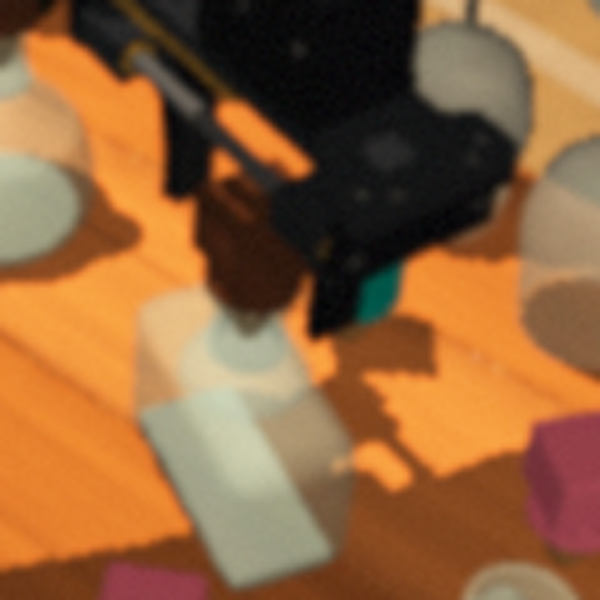

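```bash
python3 -m jog '{"translation":[[0,0,0],[0,0,0],[0,0,0],[0,0,0],[0,0,0],[0,0,0],[0,0,0],[0,0,0]],"angular":[[0,0,0],[0,0,0],[0,0,0],[0,0,0],[0,0,0],[0,0,0],[0,0,0],[0,0,0]],"claw":[0.9,0.8,0.7,0.65,0.6,0.5,0.45,0.4]}' 15;  python3 -m jog '{"translation":[[0,0,0],[0,0,0],[0,0,0],[0,0,0],[0,0,0],[0,0,0],[0,0,0],[0,0,0]],"angular":[[0,0,0],[0,0,0],[0,0,0],[0,0,0],[0,0,0],[0,0,0],[0,0,0],[0,0,0]],"claw":[0.3,0.3,0.3,0.3,0.3,0.3,0.3,0.3]}'
```

```text
t: 26.45
eef_pos: [0.5713, -0.1033, 0.1485]
tcp_rot: [[0.966, -0.0, 0.259], [-0.259, 0.0, 0.966], [-0.0, -1.0, 0.0]]
wrist_force: [-0.9, 0.7, 0.0]
opening: 0.48
t: 27.25
eef_pos: [0.5713, -0.1034, 0.1485]
tcp_rot: [[0.966, -0.0, 0.259], [-0.259, 0.0, 0.966], [-0.0, -1.0, -0.0]]
wrist_force: [-0.1, 0.7, -0.4]
opening: 0.478
```

```bash
python3 -m jog '{"translation":[[0,0,5],[0,0,10],[0,0,15],[0,0,15],[0,0,12],[0,0,3],[0,0,0],[0,0,0]],"angular":[[0,0,0],[0,0,0],[0,0,0],[0,0,0],[0,0,0],[0,0,0],[0,0,0],[0,0,0]],"claw":[0.3,0.3,0.3,0.3,0.3,0.3,0.3,0.3]}';python3 -m jog '{"translation":[[-5,-12,0],[-8,-23,0],[-11,-32,0],[-11,-32,0],[-11,-32,0],[-9,-25,0],[-5,-13,0],[-1,-3.6,0]],"angular":[[0,0,0],[0,0,0],[0,0,0],[0,0,0],[0,0,0],[0,0,0],[0,0,0],[0,0,0]],"claw":[0.3,0.3,0.3,0.3,0.3,0.3,0.3,0.3]}';python3 -m jog '{"translation":[[0,0,0],[0,0,-6],[0,0,-12],[0,0,-4],[0,0,0],[0,0,0],[0,0,0],[0,0,0]],"angular":[[0,0,0],[0,0,0],[0,0,0],[0,0,0],[0,0,0],[0,0,0],[0,0,0],[0,0,0]],"claw":[0.3,0.3,0.3,0.3,0.3,0.3,0.3,0.3]}';python3 - <<'E'
from h import *
b=robot.read_camera('scene')
cv2.imwrite('pics/s17.png',np.hstack([cv2.resize(b[220:340,340:460],(600,600),interpolation=cv2.INTER_CUBIC)]))
cv2.imwrite('pics/s18.png',np.hstack([cv2.resize(b[150:250,310:410],(600,600),interpolation=cv2.INTER_CUBIC)]))
E
```

```text
t: 28.05
eef_pos: [0.5709, -0.1032, 0.2081]
tcp_rot: [[0.966, -0.001, 0.259], [-0.259, 0.0, 0.966], [-0.001, -1.0, 0.0]]
wrist_force: [-0.1, -0.5, -0.1]
opening: 0.478
t: 28.85
eef_pos: [0.5094, -0.2776, 0.208]
tcp_rot: [[0.965, -0.001, 0.261], [-0.261, 0.001, 0.965], [-0.001, -1.0, 0.0]]
wrist_force: [0.3, 0.1, 0.2]
opening: 0.479
t: 29.65
eef_pos: [0.5106, -0.2761, 0.1869]
tcp_rot: [[0.966, 0.001, 0.259], [-0.259, -0.001, 0.966], [0.001, -1.0, -0.0]]
wrist_force: [0.7, 0.7, -0.7]
opening: 0.481
```

View pics/s17.png

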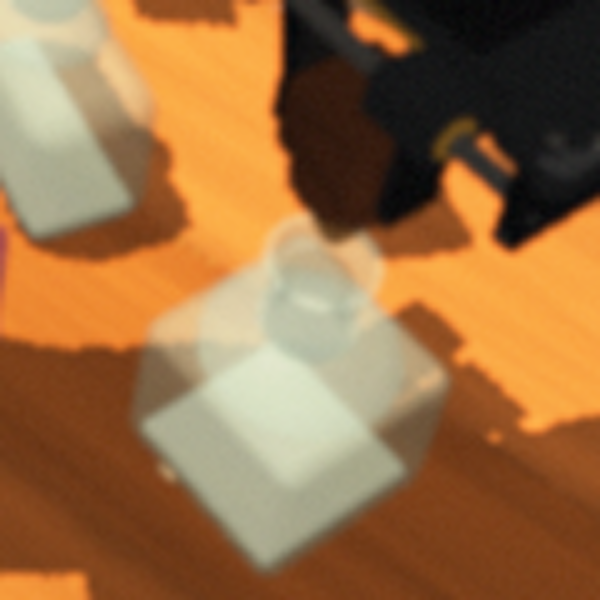

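View pics/s18.png

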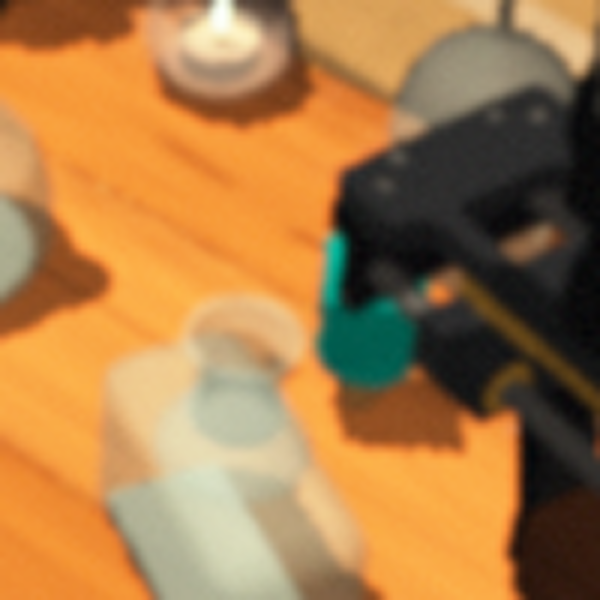

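```bash
python3 -m jog '{"translation":[[-0.5,0,-6],[0,0,-7],[0,0,-7],[0,0,-7],[0,0,-5],[0,0,-3],[0,0,0],[0,0,0]],"angular":[[0,0,0],[0,0,0],[0,0,0],[0,0,0],[0,0,0],[0,0,0],[0,0,0],[0,0,0]],"claw":[0.3,0.3,0.3,0.3,0.3,0.3,0.3,0.3]}';python3 -m jog '{"translation":[[0,0,-2],[0,0,-2],[0,0,-2],[0,0,-1.5],[0,0,0],[0,0,0],[0,0,0],[0,0,0]],"angular":[[0,0,0],[0,0,0],[0,0,0],[0,0,0],[0,0,0],[0,0,0],[0,0,0],[0,0,0]],"claw":[0.3,0.3,0.3,0.3,0.3,0.3,0.3,0.3]}'; python3 -c "
from h import *
print(ray('scene',[(350.3,205.3)],.135))"
```

```text
t: 30.5
eef_pos: [0.51, -0.2761, 0.1516]
tcp_rot: [[0.966, 0.0, 0.259], [-0.259, -0.0, 0.966], [0.0, -1.0, -0.0]]
wrist_force: [-0.0, -0.1, -0.3]
opening: 0.482
t: 31.3
eef_pos: [0.5099, -0.276, 0.1441]
tcp_rot: [[0.966, 0.0, 0.259], [-0.259, -0.0, 0.966], [0.0, -1.0, -0.0]]
wrist_force: [-0.4, -1.1, -0.5]
opening: 0.48
[[ 0.57322001 -0.10260996  0.135     ]]
```

```bash
python3 -m jog '{"translation":[[0,0,0],[0,0,0],[0,0,0],[0,0,0],[0,0,0],[0,0,0],[0,0,0],[0,0,0]],"angular":[[0,0,0],[0,0,0],[0,0,0],[0,0,0],[0,0,0],[0,0,0],[0,0,0],[0,0,0]],"claw":[0.6,0.7,0.8,0.9,1,1,1,1]}'; python3 -m jog '{"translation":[[0,0,5],[0,0,10],[0,0,20],[0,0,20],[0,0,15],[0,0,8],[0,0,2],[0,0,0]],"angular":[[0,0,0],[0,0,0],[0,0,0],[0,0,0],[0,0,0],[0,0,0],[0,0,0],[0,0,0]],"claw":[1,1,1,1,1,1,1,1]}'
python3 - <<'E'
from h import *
b=robot.read_camera('scene')
cv2.imwrite('pics/s19.png',np.hstack([cv2.resize(b[220:340,340:460],(600,600),interpolation=cv2.INTER_CUBIC)]))
E
```

```text
t: 32.1
eef_pos: [0.5099, -0.276, 0.144]
tcp_rot: [[0.966, -0.0, 0.259], [-0.259, -0.0, 0.966], [-0.0, -1.0, -0.0]]
wrist_force: [0.6, -0.2, -0.2]
opening: 0.987
t: 32.9
eef_pos: [0.5098, -0.2759, 0.2242]
tcp_rot: [[0.966, 0.0, 0.259], [-0.259, -0.0, 0.966], [0.0, -1.0, -0.0]]
wrist_force: [-0.3, -0.0, 0.5]
opening: 1.004
```

View pics/s19.png

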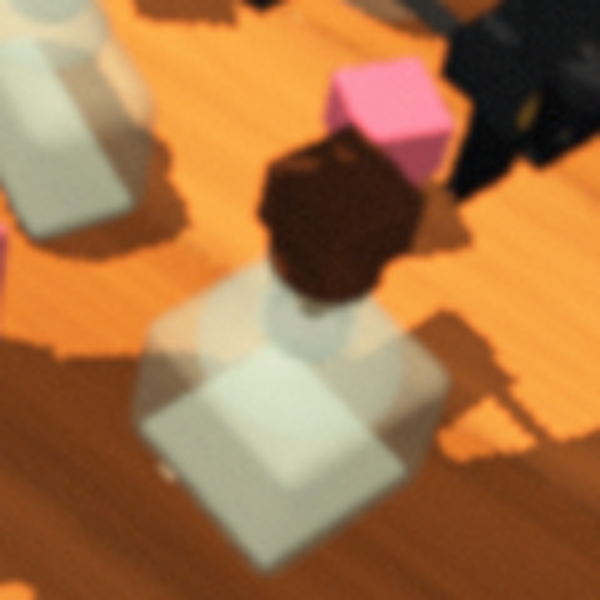

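```bash
python3 -m jog '{"translation":[[-1,15,0],[-2,30,0],[-3,40,0],[-3,40,0],[-3,40,0],[-3,40,0],[-3,40,0],[-3,40,0]],"angular":[[0,0,0],[0,0,-2],[0,0,-2],[0,0,-2],[0,0,-2.3],[0,0,0],[0,0,0],[0,0,0]],"claw":[1,1,1,1,1,1,1,1]}';python3 -m jog '{"translation":[[-3,40,0],[-3,40,0],[-3,40,0],[-3,40,0],[-3,40,0],[-2,30,0],[-1,15,0],[0,0,0]],"angular":[[0,0,0],[0,0,0],[0,0,0],[0,0,0],[0,0,0],[0,0,0],[0,0,0],[0,0,0]],"claw":[1,1,1,1,1,1,1,1]}';python3 -m jog '{"translation":[[0,15,0],[0,10,0],[0,0,0],[0,0,0],[0,0,0],[0,0,0],[0,0,0],[0,0,0]],"angular":[[0,0,0],[0,0,0],[0,0,0],[0,0,0],[0,0,0],[0,0,0],[0,0,0],[0,0,0]],"claw":[1,1,1,1,1,1,1,1]}'
```

```text
t: 33.75
eef_pos: [0.4873, 0.0115, 0.2234]
tcp_rot: [[0.918, -0.002, 0.396], [-0.396, 0.001, 0.918], [-0.002, -1.0, -0.0]]
wrist_force: [-0.2, 0.4, 0.2]
opening: 0.997
t: 34.55
eef_pos: [0.4697, 0.2555, 0.2235]
tcp_rot: [[0.92, -0.001, 0.393], [-0.393, -0.0, 0.92], [-0.001, -1.0, -0.001]]
wrist_force: [-0.3, -0.9, 0.3]
opening: 1.001
t: 35.35
eef_pos: [0.4709, 0.2788, 0.2241]
tcp_rot: [[0.918, 0.0, 0.396], [-0.396, -0.0, 0.918], [0.0, -1.0, -0.0]]
wrist_force: [0.5, 0.7, -0.1]
opening: 0.995
```

Down to TCP z 0.0575 (166 mm), with claw somewhat narrowed.

```bash
python3 -m jog '{"translation":[[0,5,-10],[0,1,-20],[0,0,-25],[0,0,-25],[0,0,-25],[0,0,-15],[0,0,-5],[0,0,0]],"angular":[[0,0,0],[0,0,0],[0,0,0],[0,0,0],[0,0,0],[0,0,0],[0,0,0],[0,0,0]],"claw":[1,0.9,0.9,0.9,0.9,0.9,0.9,0.9]}';python3 -m jog '{"translation":[[0,0,-8],[0,0,-10],[0,0,-10],[0,0,-8],[0,0,-5],[0,0,0],[0,0,0],[0,0,0]],"angular":[[0,0,0],[0,0,0],[0,0,0],[0,0,0],[0,0,0],[0,0,0],[0,0,0],[0,0,0]],"claw":[0.9,0.9,0.9,0.9,0.9,0.9,0.9,0.9]}';python3 - <<'E'
from h import *
b=robot.read_camera('scene')
cv2.imwrite('pics/s20.png',cv2.resize(b[120:220,150:270],(720,600),interpolation=cv2.INTER_CUBIC))
E
```

```text
t: 36.15
eef_pos: [0.4703, 0.285, 0.098]
tcp_rot: [[0.918, -0.002, 0.396], [-0.396, -0.001, 0.918], [-0.002, -1.0, -0.001]]
wrist_force: [0.2, 0.0, 0.4]
opening: 0.9
t: 36.95
eef_pos: [0.4712, 0.2851, 0.0584]
tcp_rot: [[0.918, 0.001, 0.396], [-0.396, 0.0, 0.918], [0.001, -1.0, 0.001]]
wrist_force: [-0.8, 0.8, -0.6]
opening: 0.898
```

View pics/s20.png

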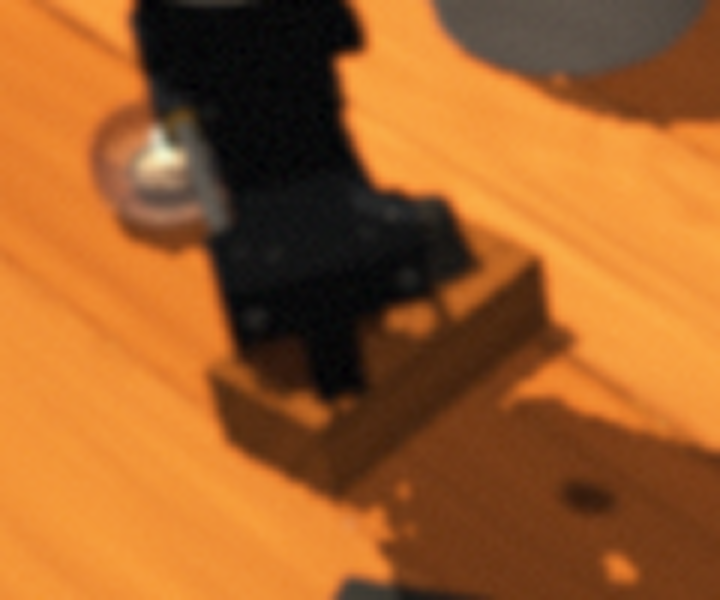

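```bash
python3 -m jog '{"translation":[[0,0,0],[0,0,0],[0,0,0],[0,0,0],[0,0,0],[0,0,0],[0,0,0],[0,0,0]],"angular":[[0,0,0],[0,0,0],[0,0,0],[0,0,0],[0,0,0],[0,0,0],[0,0,0],[0,0,0]],"claw":[0.7,0.6,0.5,0.4,0.3,0.2,0.1,0]}' 15; python3 -m jog '{"translation":[[0,0,0],[0,0,0],[0,0,0],[0,0,0],[0,0,0],[0,0,0],[0,0,0],[0,0,0]],"angular":[[0,0,0],[0,0,0],[0,0,0],[0,0,0],[0,0,0],[0,0,0],[0,0,0],[0,0,0]],"claw":[0,0,0,0,0,0,0,0]}';python3 -m jog '{"translation":[[0,0,5],[0,0,10],[0,0,20],[0,0,30],[0,0,35],[0,0,30],[0,0,20],[0,0,10]],"angular":[[0,0,0],[0,0,0],[0,0,0],[0,0,0],[0,0,0],[0,0,0],[0,0,0],[0,0,0]],"claw":[0,0,0,0,0,0,0,0]}'
```

```text
t: 37.8
eef_pos: [0.4709, 0.285, 0.058]
tcp_rot: [[0.918, -0.0, 0.396], [-0.396, -0.0, 0.918], [-0.0, -1.0, -0.0]]
wrist_force: [0.2, 0.1, 0.5]
opening: 0.273
t: 38.6
eef_pos: [0.4709, 0.285, 0.058]
tcp_rot: [[0.918, -0.0, 0.396], [-0.396, -0.0, 0.918], [-0.0, -1.0, -0.0]]
wrist_force: [-0.7, 0.4, -0.1]
opening: 0.274
t: 39.4
eef_pos: [0.4718, 0.2854, 0.2211]
tcp_rot: [[0.918, 0.004, 0.396], [-0.396, 0.002, 0.918], [0.003, -1.0, 0.003]]
wrist_force: [-0.5, -0.1, -1.0]
opening: 0.274
```

```bash
python3 -m jog '{"translation":[[4,-15,0],[6,-25,0],[9,-34,0],[9,-34,0],[9,-34,0],[9,-34,0],[9,-34,0],[9,-34,0]],"angular":[[0,0,-4],[0,0,-7],[0,0,-7],[0,0,-7],[0,0,-7],[0,0,-7],[0,0,-7],[0,0,-7]],"claw":[0,0,0,0,0,0,0,0]}';python3 -m jog '{"translation":[[9,-34,0],[9,-34,0],[9,-34,0],[6,-25,0],[3,-13,0],[1,-4,0],[0,0,0],[0,0,0]],"angular":[[0,0,-7],[0,0,-7],[0,0,-7],[0,0,-7],[0,0,-7],[0,0,-5.7],[0,0,0],[0,0,0]],"claw":[0,0,0,0,0,0,0,0]}'; python3 -c "
from h import *
s=robot.get_state();print(np.degrees(np.arctan2(s['tcp_rot'][1][2],s['tcp_rot'][0][2])))"
```

```text
t: 40.2
eef_pos: [0.5345, 0.0397, 0.2177]
tcp_rot: [[0.232, -0.001, 0.973], [-0.973, 0.0, 0.232], [-0.001, -1.0, -0.001]]
wrist_force: [0.8, -0.3, -0.6]
opening: 0.276
t: 41.0
eef_pos: [0.5713, -0.1027, 0.2177]
tcp_rot: [[-0.452, -0.001, 0.892], [-0.892, 0.001, -0.452], [0.0, -1.0, -0.001]]
wrist_force: [0.9, -0.2, -0.1]
opening: 0.275
-26.892040124051483
```

```bash
python3 -m jog '{"translation":[[0.5,-0.3,-5],[0,0,-10],[0,0,-8],[0,0,-3],[0,0,0],[0,0,0],[0,0,0],[0,0,0]],"angular":[[0,0,0],[0,0,0],[0,0,0],[0,0,0],[0,0,0],[0,0,0],[0,0,0],[0,0,0]],"claw":[0,0,0,0,0,0,0,0]}';python3 - <<'E'
from h import *
b=robot.read_camera('scene')
cv2.imwrite('pics/s21.png',cv2.resize(b[150:270,300:420],(600,600),interpolation=cv2.INTER_CUBIC))
f=lambda P:((proj('scene',P)-[300,150]+.5)*5).round(0)
s=robot.get_state()['eef_pos'];print(f([[s[0],s[1],s[2]-.043]]),f([[.5723,-.103,.135]]))
E
```

```text
t: 41.8
eef_pos: [0.5727, -0.1034, 0.1924]
tcp_rot: [[-0.454, 0.001, 0.891], [-0.891, -0.0, -0.454], [-0.0, -1.0, 0.001]]
wrist_force: [0.5, -0.6, -1.1]
opening: 0.275
[[257. 256.]] [[253. 281.]]
```

View pics/s21.png

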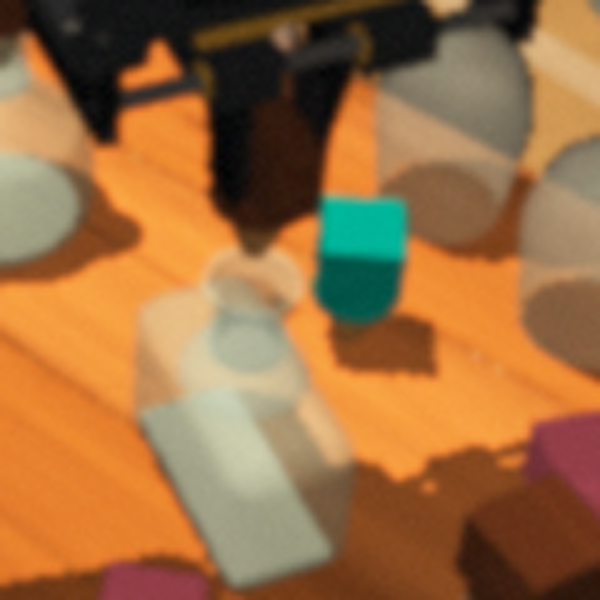

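```bash
python3 -m jog '{"translation":[[0,0,-6],[0,0,-7],[0,0,-7],[0,0,-7],[0,0,-5],[0,0,-3],[0,0,0],[0,0,0]],"angular":[[0,0,0],[0,0,0],[0,0,0],[0,0,0],[0,0,0],[0,0,0],[0,0,0],[0,0,0]],"claw":[0,0,0,0,0,0,0,0]}';python3 -m jog '{"translation":[[0,0,-2.5],[0,0,-2.5],[0,0,-2],[0,0,-1.5],[0,0,0],[0,0,0],[0,0,0],[0,0,0]],"angular":[[0,0,0],[0,0,0],[0,0,0],[0,0,0],[0,0,0],[0,0,0],[0,0,0],[0,0,0]],"claw":[0,0,0,0,0,0,0,0]}'
```

```text
t: 42.65
eef_pos: [0.5725, -0.1033, 0.1571]
tcp_rot: [[-0.454, 0.0, 0.891], [-0.891, 0.0, -0.454], [-0.0, -1.0, 0.0]]
wrist_force: [0.2, -0.5, -0.5]
opening: 0.274
t: 43.45
eef_pos: [0.5722, -0.1035, 0.1483]
tcp_rot: [[-0.454, -0.001, 0.891], [-0.891, -0.0, -0.454], [0.001, -1.0, -0.0]]
wrist_force: [-2.4, -2.7, -2.2]
opening: 0.271
```

```bash
python3 -m jog '{"translation":[[0,0,0],[0,0,0],[0,0,0],[0,0,0],[0,0,0],[0,0,0],[0,0,0],[0,0,0]],"angular":[[0,0,0],[0,0,0],[0,0,0],[0,0,0],[0,0,0],[0,0,0],[0,0,0],[0,0,0]],"claw":[0.4,0.5,0.6,0.7,0.8,0.9,1,1]}'; python3 -m jog '{"translation":[[0,0,5],[0,0,10],[0,0,20],[0,0,20],[0,0,20],[0,0,10],[0,0,3],[0,0,0]],"angular":[[0,0,0],[0,0,0],[0,0,0],[0,0,0],[0,0,0],[0,0,0],[0,0,0],[0,0,0]],"claw":[1,1,1,1,1,1,1,1]}';python3 -m jog '{"translation":[[-4,15,0],[-8,30,0],[-10,40,0],[-10,40,0],[-10,40,0],[-10,40,0],[-10,40,0],[-10,40,0]],"angular":[[0,0,0],[0,0,0],[0,0,0],[0,0,0],[0,0,0],[0,0,0],[0,0,0],[0,0,0]],"claw":[1,1,1,1,1,1,1,1]}';python3 -m jog '{"translation":[[-15,40,0],[-15,40,0],[-15,40,0],[-15,40,0],[-10,20,0],[-5,10,0],[0,0,0],[0,0,0]],"angular":[[0,0,0],[0,0,0],[0,0,0],[0,0,0],[0,0,0],[0,0,0],[0,0,0],[0,0,0]],"claw":[1,1,1,1,1,1,1,1]}';  python3 - <<'E'
from h import *
b=robot.read_camera('scene');t=robot.read_camera('top');cv2.imwrite('pics/topE.png',t);cv2.imwrite('pics/sceneE.png',b)
cv2.imwrite('pics/e1.png',cv2.resize(b[120:330,260:450],(543,600),interpolation=cv2.INTER_CUBIC))
cv2.imwrite('pics/e2.png',cv2.resize(t[140:290,250:450],(800,600),interpolation=cv2.INTER_CUBIC))
E
```

```text
t: 44.25
eef_pos: [0.5724, -0.1033, 0.1486]
tcp_rot: [[-0.454, 0.0, 0.891], [-0.891, 0.0, -0.454], [-0.0, -1.0, 0.0]]
wrist_force: [-0.4, -0.1, 0.3]
opening: 0.92
t: 45.05
eef_pos: [0.5724, -0.1033, 0.2369]
tcp_rot: [[-0.454, 0.001, 0.891], [-0.891, -0.0, -0.454], [-0.0, -1.0, 0.001]]
wrist_force: [0.7, -0.2, -0.2]
opening: 1.001
t: 45.85
eef_pos: [0.4982, 0.1839, 0.2354]
tcp_rot: [[-0.454, -0.003, 0.891], [-0.891, 0.0, -0.454], [0.001, -1.0, -0.003]]
wrist_force: [0.7, 0.3, 0.8]
opening: 0.994
t: 46.65
eef_pos: [0.4251, 0.371, 0.236]
tcp_rot: [[-0.454, -0.001, 0.891], [-0.891, -0.001, -0.454], [0.002, -1.0, -0.0]]
wrist_force: [0.5, 0.2, -0.3]
opening: 0.997
```

View pics/e1.png

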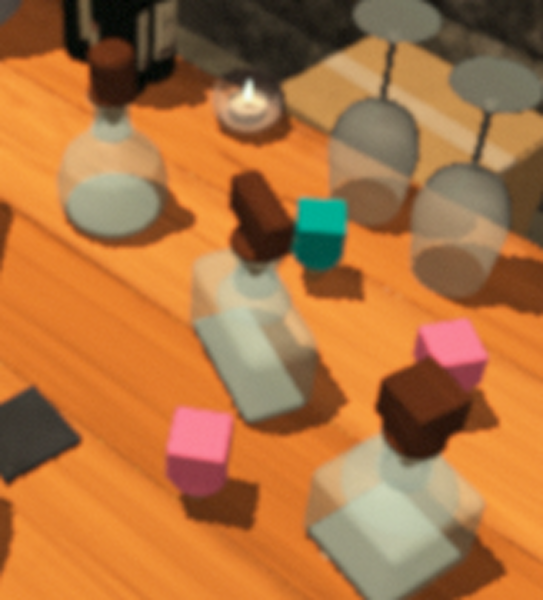

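View pics/e2.png

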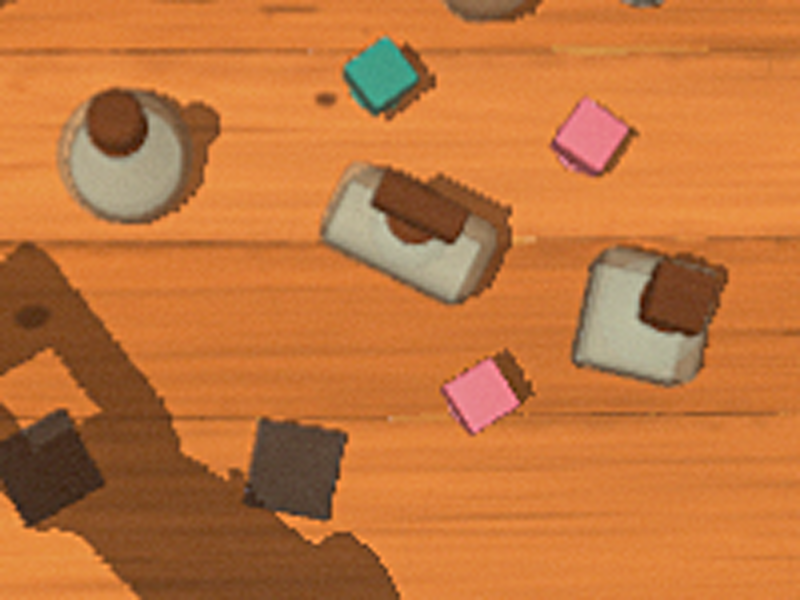

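Run:
```python
from h import *
for n,q,z,m in(('obl',(419,203),.181,(572.3,-103)),('sq',(685,293),.176,(510.5,-276)),('rnd',(117,118),.176,(635.5,103.3))):
    p=np.array(q)/4+[250,140]-.4
    print(n,ray('top',[p],z)*1000, m,((proj('scene',[[m[0]/1000,m[1]/1000,z]])-[260,120]+.5)*2.857).round(0))
b=cv2.imread('pics/sceneE.png')
cv2.imwrite('pics/e3.png',cv2.resize(b[165:245,315:395],(600,600),interpolation=cv2.INTER_CUBIC))
```

```text
obl [[ 575.38662991 -100.71305733  181.        ]] (572.3, -103) [[264. 199.]]
sq [[ 514.23355691 -279.64321616  176.        ]] (510.5, -276) [[426. 387.]]
rnd [[634.96575853 101.20706561 176.        ]] (635.5, 103.3) [[112.  50.]]
```

View pics/e3.png

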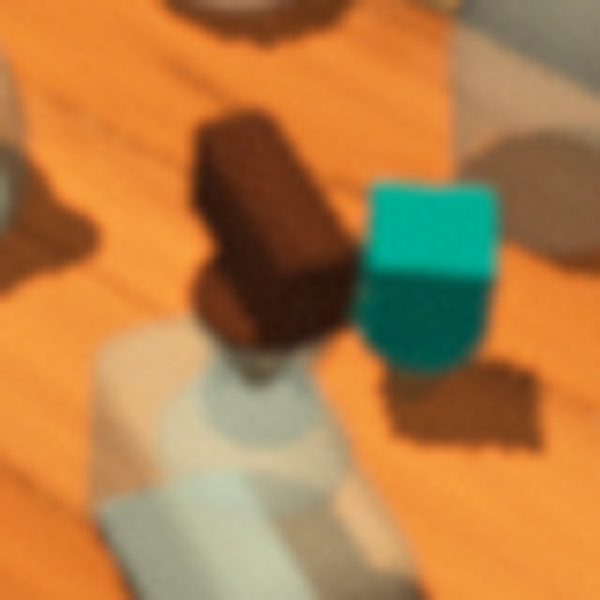

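```bash
python3 -c "
from plant import robot
print(robot.get_state()['t'],robot.finish_job())"
```

```text
the job is handed in; nothing more can be done
46.75 None
```

All three stoppers are back in their own decanters. I handed the job in at 46.75 s; no verdict is reported.

I parked the oblong stopper in the free well and let go of it there. Then I moved the round stopper to the round decanter and the square one to the square decanter. Last, I took the oblong back out and set it on the flask, turned along its long side.

**Last checks:**
- **Seating:** both camera views show the three stoppers upright. By calibrated rays, the head-top centres lie about 2–5 mm from the mouth centres I measured. That is close to the 2 mm calibration limit plus about a pixel of reading error.
- **Height:** I checked height for the oblong only. Its head top projected within about 1 pixel (roughly 2 mm) of the fully seated position. The other two I judged by eye.
- **Alignment:** the square and oblong heads look parallel to their decanters' sides. I set the jaw angle from those sides, at 75° for the square and 153° (−27°) for the oblong.
- **Forces and decanters:** wrist force stayed under 5 N at every reading. The decanters show no visible shift, and the open gripper is clear of everything.

**One odd reading:** the gripper closed to about 38.6 mm on the 40 mm round head. The pictures showed a normal, centred grip, and it lifted and seated without trouble.

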